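# Get the reel and float out from under the tackle trays

## Task

Lift both trays out of the tackle box and lay them side by side on the blue mat, then take out what lies beneath: the orange reel goes flat on the middle of the round cork pad, and the red float goes into the free pair of notches of the wooden rack, alongside the blue float and level with it. After that put each tray back in the box in the place it came from. Keep the trays level, and do not disturb the blue float or the dish of sinkers.

Things in the scene. Friction and masses are not known exactly. Their poses are not given: they have to be found in the camera images.
- tackle_box: Olive tackle box, fixed, open: outside 218 (x) by 308 (y) by 110 mm high, inside 210 by 300, floor 6 mm thick; origin under its centre. Clips at -x; lid folded back at +x, under z = 115, to x = 320. Four corner ledges (25 mm deep, |x| over 40), tops at z = 70, carry two trays along y, centres near x = -60 (front) and +60 (back), 44 apart; reel and red float lie in the well below
- sinker_tray: Black loose tray holding lead-grey sinkers (fixed in it), 75 (x) by 280 (y), walls 35 mm high, 0.28 kg; origin under its centre. Upright grip fin in the middle, 10 mm thick (x), 74 long, top at z = 69: pinch it across x, TCP near z = 52. In the box about 10 mm is free at each end, 8 mm at the long wall. Starts at the front or back of the box and must return there
- lure_tray: Cream-white loose tray with coloured lures (fixed in it); shape, size, origin, axes and grip fin as the sinker tray. Starts in the box's other tray place and must return there
- reel: Orange fishing reel lying flat on the well's floor: a disc 60 mm across, 34 mm thick, 0.18 kg; origin: centre of the underside, z up. A small black knob stands on top (to z = 48, at x = 19 mm); a black foot sticks out of the rim at +y, to y = 44 mm, 52 mm wide. Grip the disc across x
- red_float: Wooden float, half bare wood, half red, in the well, lying across the gap between the trays: body 50 mm long, 28 mm thick, flattened so that it does not roll easily, on a dowel 8 mm thick, 136 mm long over all. Origin: centre of the body on its axis, 14 mm above what it lies on; x along the dowel to the red end. Grip the body across y
- side_mat: Navy blue ribbed rubber mat, fixed, 300 (x) by 200 (y) by 3 mm, left or right of the box: the side area, with room for both trays side by side, lengthways along its x. Origin: centre of its underside
- cork_pad: Round cork pad, fixed, 100 mm across, 5 mm thick; origin: centre of its underside
- float_rack: Wooden rack, fixed: base 150 (x) by 112 (y) by 6 mm, origin under its centre; two notched rails 8 mm thick along x at y = -45 and +45. A float lies along y, either way round, dowel in one notch of each rail, body hanging between them, axis at z = 42. Notches at x = -40 (free, for the red float) and x = +40 (blue float), 29 mm wide at the top; peaks at z = 50
- blue_float: Wooden float like the red one, half bare wood, half blue, lying loose in the rack; leave it alone. Origin and axes as the red float
- sinker_dish: White ceramic dish of lead shot, 100 mm across, 30 mm high, loose, standing beyond the rack; leave it alone. Origin: centre of its underside

How it is judged:
On the way, in this order (a step that is already met when the one before it is completed fails the run):
1. both trays lie flat and released on the blue mat (x of sinker_tray in the frame of side_mat between -0.15 and 0.15 m and y of sinker_tray in the frame of side_mat between -0.1 and 0.1 m and z of each of sinker_tray, lure_tray in the frame of side_mat below 0.01 m and angle between each of sinker_tray, lure_tray's own z axis and vertical below 0.08 rad and x of lure_tray in the frame of side_mat between -0.15 and 0.15 m and y of lure_tray in the frame of side_mat between -0.1 and 0.1 m and contact force between each of sinker_tray, lure_tray and the fingers below 0.3 N and linear speed of each of sinker_tray, lure_tray below 0.02 m/s), for 0.2 s.
2. the reel lies on the cork pad and the red float in the free notches of the rack, both released (horizontal distance between reel and cork_pad below 0.015 m and z of reel in the frame of cork_pad between 0.001 and 0.009 m and angle between reel's own z axis and vertical below 0.08 rad and x of red_float in the frame of float_rack between -0.048 and -0.032 m and y of red_float in the frame of float_rack between -0.015 and 0.015 m and z of red_float in the frame of float_rack between 0.038 and 0.046 m and angle between the x axis of red_float and the y axis of float_rack, either way round below 0.15 rad and contact force between each of reel, red_float and the fingers below 0.3 N and linear speed of each of reel, red_float below 0.02 m/s), for 0.2 s.
At the end, for the whole second after the job is handed in: Trays back on the ledges, level, each within 12 mm of its start; reel flat on the cork, within 15 mm of its centre; red float's dowel in the free notches (8 mm across, 15 mm along, 4 mm in height, 0.15 rad); all released and at rest (all of step 2 and distance of each of sinker_tray, lure_tray from where it was at the start of the episode below 0.012 m and angle between each of sinker_tray, lure_tray's own z axis and vertical below 0.05 rad and z of sinker_tray in the frame of tackle_box between 0.066 and 0.074 m and z of lure_tray in the frame of tackle_box between 0.066 and 0.074 m and contact force between each of sinker_tray, lure_tray and the fingers below 0.3 N and linear speed of each of sinker_tray, lure_tray below 0.02 m/s); the robot touches nothing.
It fails at once if a tray is tipped by more than 0.4 rad (spilled) (angle between any of sinker_tray, lure_tray's own z axis and vertical above 0.4 rad).
It fails at once if the blue float or the dish of sinkers is moved by more than 15 mm (distance of any of blue_float, sinker_dish from where it was at the start of the episode above 0.015 m).
It also fails if it takes over 147 s, if anything falls off the work surface, if the arm or the gripper's body presses on something with over 40 N, if the wrist force passes 120 N, or if a joint passes its speed limit or range.

## Robot

A 6-joint arm with a two-finger parallel gripper is mounted at the origin on the work surface. World frame = base frame: x ahead of the robot, y to its left, z up, the work surface at z = 0. Lengths are in m, angles in rad, forces in N, time in s.
With the tool pointing down it reaches from about 0.3 to 0.85 m from the base axis. Payload 4.2 kg.
Tool frame: the origin (TCP) lies between the finger pads, 19 mm behind the fingertips; this is the grasp point; x points along the fingers, y is the direction in which the jaws open and shut, and the axes are right-handed (so a half turn about x gives the same grasp; the last joint's range is limited). The gripper opens to 91 mm and grips with 3 to 60 N. Pads are 32 mm wide; open, the fingers measure 118 mm over their backs; the gripper's body (76 mm by 178 mm) begins 60 mm behind the grasp point.
Start: joints at [1.286, 0.32, 1.565, -0, 1.257, -0.02], TCP at [0.15, 0.555, 0.233] pointing down, gripper open.
Joint ranges: [-3.11, 3.11], [-0.84, 2.01], [0.21, 2.61], [-1.34, 4.49], [0.05, 2.63], [-2.56, 2.56]. Speed limits (rad/s): [2.57, 2.57, 3.14, 3.14, 3.14, 3.14].

## Interface

Orientations are given as a unit quaternion [w, x, y, z].
In Python, from bench import ctrl gives the robot as it stands.
- The arm moves only by the shell command python3 -m crank 'ROWS' [FORCE]. ROWS is JSON, a list of rows, each an object with "translation": the shift along the world's x, y, z in cm, a list of three; "turn": the turn, a rotation vector about the world's x, y, z in degrees, a list of three; "gripper": the opening, from 0 (shut) to 1 (fully open). In form: [{"translation": [x, y, z], "turn": [rx, ry, rz], "gripper": gripper}, ...]. A call has 1 to 5 rows; each row is the pose to reach, as a shift and turn from the pose commanded when the call began; what a row does not reach only later rows make up. A row lasts 1/8 s, in which the tool goes at most 62.5 mm and 10.7 degrees, less where a joint would pass 70% of its speed; a pose out of reach is approached as far as the arm can. A call with a gripper value outside its range is refused whole. The fingers move at their own pace and stop on an object; FORCE is the grip in N (left out, the last holds). Time passes only in rows, so rows that repeat a pose let the fingers close. It gives the time, the measured TCP pose, the force and the opening at its end, in the units of the state.
- ctrl.sense(): the state, without advancing time (a new reading comes with each control period).
- ctrl.camera(name): name is "scene" or "side" or "wrist"; returns the picture (384x512x3 uint8, red, green, blue); there is no depth.
- ctrl.get_calibration(name): a dict with "intrinsics" (3x3 intrinsics, pixels), "k1" (the pictures are not rectified: a ray, as slopes to the right and down, at radius r is drawn at 1 + k1 r^2 times it, then the intrinsics apply), "eye" and "attitude" of the camera in the world. Camera axes: x right, y down, z forward; pixel columns grow to the right and rows downward; lengths in m; the calibration is good to about 2 mm. A picture is of the moment at which its call begins: read the wrist's pose just before it. get_calibration takes no time and is no camera call; for the wrist camera it gives the pose at the moment of the call.
- ctrl.finish_job(): hands the job in, once; it reports no verdict.
The state is a dict: "t": time; "joints": joint angles; "qd": joint speeds; "tau": joint torques, N m; "ee_pos": TCP position; "ee_rot": TCP orientation; "ft_force": force on the tool from outside, world axes, zero at the start; "wrist_torque": the same for the moment, N m; "width": finger opening in m.
Only numpy, scipy, OpenCV 4.12 (cv2) and the standard library are available. Lean on these libraries where they do the work, as an engineer would, in place of code of your own. Each camera call takes 0.05 s, during which the arm holds its last target. There are 200 camera calls.

## Working session

There is one attempt and no reset: what is moved stays moved. The work goes in short steps, Python scripts to look and compute and a shell command to move; the robot and the scene stay as the last step left them, time stands still between calls to the robot, and variables do not carry over. Pictures are saved under pics/ and viewed, about 12 in all and at most 16, crops included, and the job is handed in when it is done.

```bash
ls; mkdir -p pics
cat > h.py <<'E'
import numpy as np, cv2
from scipy.spatial.transform import Rotation as R
from bench import ctrl
def calib(n):
    c=ctrl.get_calibration(n); K=np.array(c["intrinsics"]); a=np.array(c["attitude"],float)
    M=a if a.shape==(3,3) else R.from_quat(a[[1,2,3,0]]).as_matrix()
    return K,c["k1"],np.array(c["eye"]),M
def ray(c,u,v):
    K,k1,e,M=c
    p=cv2.undistortPoints(np.array([[[u,v]]],float),K,np.array([k1,0,0,0,0.]))[0,0]
    return M@np.array([p[0],p[1],1.])
def onz(c,u,v,z):
    d=ray(c,u,v); e=c[2]; return e+d*(z-e[2])/d[2]
def pix(c,P):
    K,k1,e,M=c
    return cv2.projectPoints(np.array([P],float),cv2.Rodrigues(M.T)[0],-M.T@e,K,np.array([k1,0,0,0,0.]))[0][0,0]
def shot(n,f):
    c=calib(n); im=ctrl.camera(n)[:,:,::-1].copy(); cv2.imwrite('pics/'+f,im); return c,im
E
python3 - <<'E'
from h import *
for n in ['scene','side']:
    c,im=shot(n,n+'0.png'); print(ctrl.get_calibration(n))
a=cv2.imread('pics/scene0.png');b=cv2.imread('pics/side0.png')
print(ctrl.sense())
c,im=shot('wrist','wrist0.png');print(ctrl.get_calibration('wrist'))
E
```

```text
pics
{'intrinsics': array([[443.10464852,   0.        , 252.27715841],
       [  0.        , 443.10464852, 192.75024756],
       [  0.        ,   0.        ,   1.        ]]), 'k1': -0.0009424093033342192, 'eye': array([ 1.4592188 , -0.03610567,  0.95214598]), 'attitude': array([-0.28408466,  0.67425003,  0.62782058, -0.26556378])}
{'intrinsics': array([[435.29153171,   0.        , 247.73163627],
       [  0.        , 435.29153171, 193.14501056],
       [  0.        ,   0.        ,   1.        ]]), 'k1': -0.0901079552872981, 'eye': array([ 0.3785824 , -0.84667292,  1.135037  ]), 'attitude': array([-0.34382297,  0.93348384, -0.0974317 ,  0.03001247])}
{'t': 0.1, 'joints': array([ 1.28597596e+00,  3.20231623e-01,  1.56552453e+00, -3.00429778e-05,
        1.25738047e+00, -1.99889521e-02]), 'qd': array([ 0.00025661, -0.00120908, -0.00124649,  0.00070711,  0.00291223,
        0.0005644 ]), 'tau': array([ 2.07475678e-03, -4.13330376e+01, -2.32508093e+01,  7.30226515e-02,
        4.22166951e-02, -6.70569989e-05]), 'ee_pos': array([0.15039293, 0.55456637, 0.23201484]), 'ee_rot': array([ 0.70084399,  0.0928143 ,  0.70098977, -0.09389646]), 'ft_force': array([-0.58350224, -0.36804368,  0.79992308]), 'wrist_torque': array([ 0.01034808, -0.01560904, -0.07133273]), 'width': 0.09090284839900037}
{'intrinsics': array([[298.42522652,   0.        , 250.47683078],
       [  0.        , 298.42522652, 193.27551371],
       [  0.        ,   0.        ,   1.        ]]), 'k1': -0.02693363551324998, 'eye': array([0.07921813, 0.57489722, 0.38441053]), 'attitude': array([0.10794157, 0.7867213 , 0.60239646, 0.08085001])}
```

View pics/scene0.png

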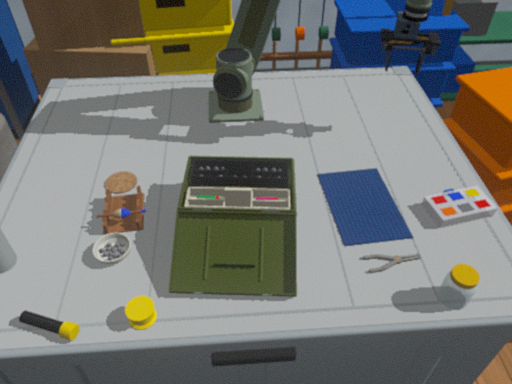

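View pics/side0.png

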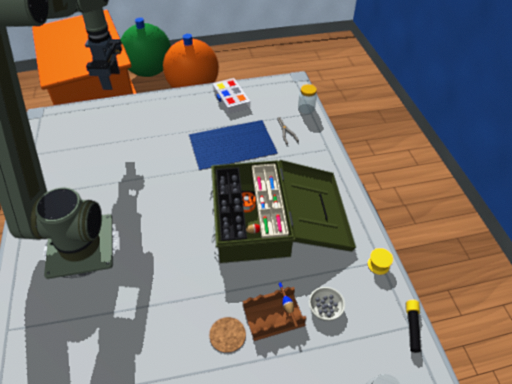

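The scene view shows the sinker tray at the robot side and the lure tray at the lid side. The blue mat (365,205) is at +y, and the rack (122,212), cork (120,182) and dish (112,250) are at -y. In the side view, orange shows in the gap at (248,200) and the red float at (253,228).

Run:
```python
from h import *
for n in ['scene','side']:
    im=cv2.imread(f'pics/{n}0.png'); c=calib(n); hsv=cv2.cvtColor(im,cv2.COLOR_BGR2HSV)
    def blob(lo,hi,box,z,nm):
        m=cv2.inRange(hsv,lo,hi); k=np.zeros_like(m); x0,y0,x1,y1=box; k[y0:y1,x0:x1]=255; m&=k
        cs,_=cv2.findContours(m,cv2.RETR_EXTERNAL,cv2.CHAIN_APPROX_NONE)
        if not cs: print(nm,'none');return
        q=max(cs,key=cv2.contourArea)[:,0]
        P=np.array([onz(c,u,v,z)[:2] for u,v in q]).astype(np.float32)
        r=cv2.minAreaRect(P); print(n,nm,len(q),'ctr',np.round(r[0],4),'size',np.round(r[1],3),'ang',round(r[2],1),'px',q.mean(0).round())
    mat=(310,160,415,250) if n=='scene' else (180,110,285,175)
    blob((100,80,30),(125,255,255),mat,.003,'mat')
    ck=(95,165,145,195) if n=='scene' else (200,310,248,360)
    blob((5,60,90),(25,255,255),ck,.005,'cork')
    rk=(95,188,150,235) if n=='scene' else (240,280,310,345)
    blob((3,80,30),(20,255,255),rk,.03,'rack')
    bl=(100,195,150,225) if n=='scene' else (270,275,300,315)
    blob((110,120,60),(130,255,255),bl,.042,'bluefl')
a=cv2.imread('pics/side0.png'); b=cv2.imread('pics/scene0.png')
A=cv2.resize(a[155:265,200:300],None,fx=4,fy=4,interpolation=cv2.INTER_CUBIC)
B=cv2.resize(a[280:350,200:300],None,fx=4,fy=4,interpolation=cv2.INTER_CUBIC)
B=cv2.copyMakeBorder(B,0,160,0,0,cv2.BORDER_CONSTANT)
cv2.imwrite('pics/z1.png',np.hstack([A,B]))
```

```text
scene mat 264 ctr [0.5555 0.3544] size [0.295 0.198] ang 4.3 px [363. 207.]
scene cork 82 ctr [ 0.4088 -0.3785] size [0.096 0.096] ang 11.3 px [119. 183.]
scene rack 223 ctr [ 0.5489 -0.3537] size [0.182 0.129] ang 4.5 px [122. 206.]
scene bluefl 27 ctr [ 0.5803 -0.3346] size [0.033 0.022] ang 7.9 px [125. 212.]
side mat 216 ctr [0.5529 0.3551] size [0.297 0.2  ] ang 4.4 px [231. 144.]
side cork 100 ctr [ 0.4055 -0.3793] size [0.098 0.097] ang 34.4 px [227. 334.]
side rack 180 ctr [ 0.5411 -0.353 ] size [0.154 0.124] ang 4.8 px [274. 313.]
side bluefl 25 ctr [ 0.5794 -0.3297] size [0.028 0.021] ang 9.7 px [286. 300.]
```

View pics/z1.png

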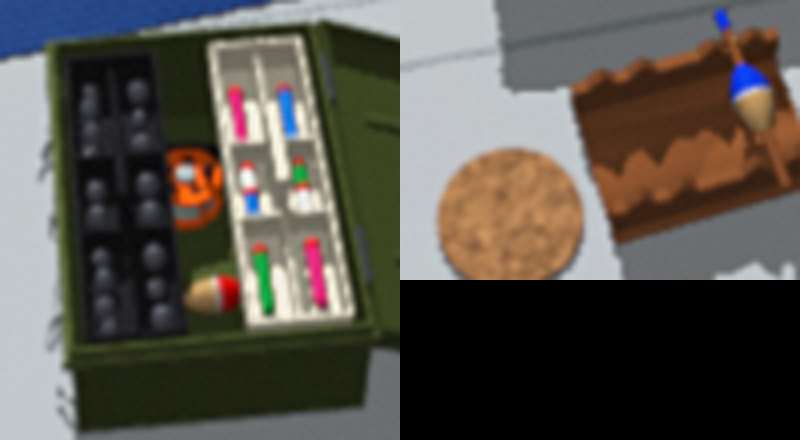

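Run:
```python
from h import *
c=calib('side')
def quad(nm,pts,z):
    P=np.array([onz(c,200+(u+.0)/4-.4,155+v/4-.4,z)[:2] for u,v in pts]); print(nm,P.round(3).tolist(),'ctr',P.mean(0).round(4))
    e=(P[0]+P[1]-P[2]-P[3])/2; print(' len',np.linalg.norm(e).round(3),'yaw of y-axis',np.degrees(np.arctan2(-e[0],e[1])).round(1))
quad('box',[(48,45),(312,25),(370,345),(68,362)],.110)
quad('white',[(208,42),(302,38),(355,312),(245,325)],.105)
quad('black',[(68,58),(155,52),(185,330),(85,338)],.105)
print('reel',onz(c,200+195/4,155+190/4,.04),'float',onz(c,200+220/4,155+293/4,.025))
```

```text
box [[0.452, 0.149], [0.669, 0.125], [0.631, -0.191], [0.42, -0.16]] ctr [ 0.5429 -0.0192]
 len 0.315 yaw of y-axis -6.4
white [[0.582, 0.129], [0.658, 0.117], [0.629, -0.158], [0.549, -0.152]] ctr [ 0.6047 -0.0158]
 len 0.28 yaw of y-axis -6.4
black [[0.466, 0.136], [0.537, 0.127], [0.506, -0.147], [0.435, -0.139]] ctr [ 0.4862 -0.0058]
 len 0.277 yaw of y-axis -6.5
reel [0.55059954 0.02795558 0.04      ] float [ 0.55087422 -0.06605981  0.025     ]
```

```bash
cat >> h.py <<'E'
def tool():
    s=ctrl.sense(); q=np.array(s['ee_rot']); M=R.from_quat(q[[1,2,3,0]]).as_matrix()
    y=M[:,1]; return s,np.array(s['ee_pos']),np.degrees(np.arctan2(y[1],y[0])),M
def st():
    s,p,a,M=tool(); print('t',round(s['t'],2),'tcp',p.round(4),'jaw yaw',round(a,1),'xaxis',M[:,0].round(3),'q1 q6',np.degrees(s['joints'][[0,5]]).round(0),'w',round(s['width'],4),'F',np.round(s['ft_force'],1))
E
python3 -c "
from h import *; st()
c=calib('wrist'); s,p,a,M=tool(); print('cam in tool',M.T@(c[2]-p),(M.T@c[3]).round(2))"
```

```text
t 0.15 tcp [0.1504 0.5546 0.2321] jaw yaw 74.8 xaxis [-0.    -0.001 -1.   ] q1 q6 [74. -1.] w 0.0916 F [-0.7 -1.   1. ]
cam in tool [-0.15227852  0.00074419 -0.07398048] [[ 0.   -0.27  0.96]
 [ 1.    0.   -0.  ]
 [-0.    0.96  0.27]]
```

```bash
python3 -m crank '[{"translation":[3,-4,4],"turn":[0,0,-10],"gripper":1},{"translation":[6,-8,7],"turn":[0,0,-20],"gripper":1},{"translation":[10,-12,7],"turn":[0,0,-30],"gripper":1},{"translation":[14,-17,7],"turn":[0,0,-40],"gripper":1},{"translation":[17,-22,7],"turn":[0,0,-50],"gripper":1}]'
python3 -m crank '[{"translation":[4,-4,0],"turn":[0,0,-10],"gripper":0.38},{"translation":[8,-9,0],"turn":[0,0,-20],"gripper":0.38},{"translation":[12,-13,0],"turn":[0,0,-31],"gripper":0.38},{"translation":[16,-18,0],"turn":[0,0,-31],"gripper":0.38},{"translation":[20,-23,0],"turn":[0,0,-31],"gripper":0.38}]'
python3 -m crank '[{"translation":[3,-4,0],"turn":[0,0,0],"gripper":0.38},{"translation":[6,-8,0],"turn":[0,0,0],"gripper":0.38},{"translation":[8.5,-12,0],"turn":[0,0,0],"gripper":0.38},{"translation":[8.5,-12,0],"turn":[0,0,0],"gripper":0.38}]'
python3 -c "
from h import *; st(); shot('wrist','w1.png'); c,i=shot('scene','s1.png')"
```

```text
t: 0.78
ee_pos: [0.3216, 0.3333, 0.3026]
ee_rot: [0.595, 0.383, 0.595, -0.382]
ft_force: [0.1, 0.0, -0.7]
width: 0.0913
t: 1.4
ee_pos: [0.5195, 0.1056, 0.3026]
ee_rot: [0.472, 0.526, 0.472, -0.526]
ft_force: [1.3, 0.6, 0.4]
width: 0.0442
t: 1.9
ee_pos: [0.6046, -0.0153, 0.3015]
ee_rot: [-0.471, -0.527, -0.471, 0.528]
ft_force: [-0.3, 0.3, 0.1]
width: 0.0345
t 1.9 tcp [ 0.6046 -0.0153  0.3015] jaw yaw -6.4 xaxis [-0.001 -0.001 -1.   ] q1 q6 [-3.  4.] w 0.0345 F [-0.3  0.3  0.1]
```

View pics/w1.png

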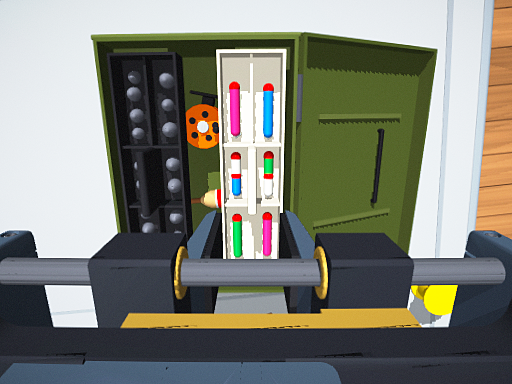

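The picture shows the lure tray in line between the fingers, with far corners at about (217,50) and (286,49) and its edges still vertical near row 200. Fin near (252,175).

Run:
```python
from h import *
c=calib('wrist'); im=cv2.imread('pics/w1.png'); g=cv2.cvtColor(im,cv2.COLOR_BGR2HSV)
for r in (60,100,130,180,200):
    w=np.where((g[r,200:300,1]<70)&(g[r,200:300,2]>140))[0]+200
    a=onz(c,w[0]-.5,r,.105);b=onz(c,w[-1]+.5,r,.105); m=(a+b)/2
    print(r,w[0],w[-1],a[:2].round(4),b[:2].round(4),'mid',m[:2].round(4),'wid',np.linalg.norm(a-b).round(4))
print('far end',onz(c,251,49.5,.105)[:2].round(4))
for u,v in [(110,53),(181,53),(95,37),(297,36)]: print(u,v,onz(c,u,v,.105 if v>40 else .11)[:2].round(4))
print('blackfin',onz(c,147,147,.139)[:2],'reel',onz(c,202,127,.04)[:2])
cv2.imwrite('pics/z2.png',cv2.resize(im[40:220,80:310],None,fx=3.3,fy=3.3,interpolation=cv2.INTER_CUBIC))
```

```text
60 216 285 [0.5805 0.1195] [0.6562 0.1113] mid [0.6184 0.1154] wid 0.0761
100 218 284 [0.5771 0.0779] [0.6518 0.0698] mid [0.6144 0.0738] wid 0.0751
130 200 284 [0.552  0.0474] [0.6492 0.0368] mid [0.6006 0.0421] wid 0.0977
180 221 283 [ 0.5681 -0.0137] [ 0.6434 -0.0219] mid [ 0.6057 -0.0178] wid 0.0757
200 215 282 [ 0.5574 -0.0378] [ 0.6402 -0.0467] mid [ 0.5988 -0.0423] wid 0.0832
far end [0.62   0.1258]
110 53 [0.4673 0.1398]
181 53 [0.5444 0.1307]
95 37 [0.4569 0.1561]
297 36 [0.6695 0.1329]
blackfin [0.50000131 0.03752496] reel [0.54461943 0.04813505]
```

View pics/z2.png

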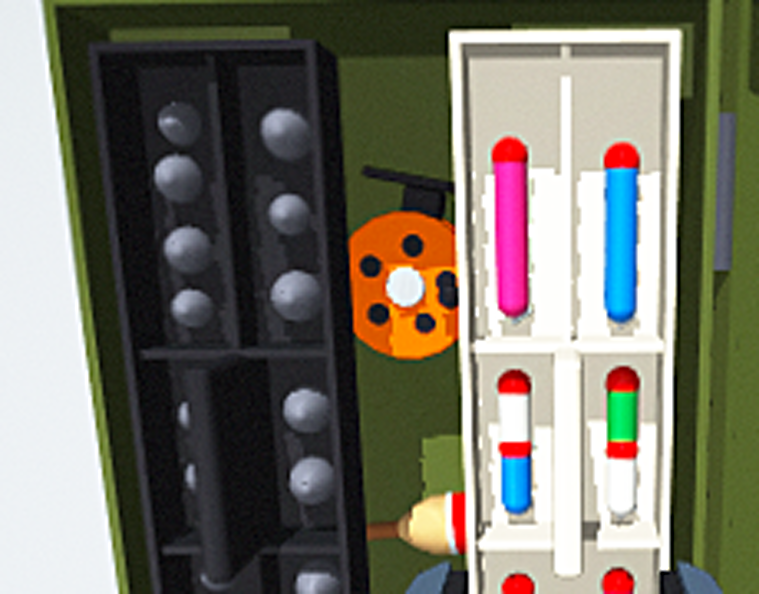

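Lure tray centre is about (0.607,-0.014), yaw -5.5°, 75 mm wide as given. The reel is near (0.545,0.048) with its foot to +y; the float's red end points +x.

```bash
python3 -m crank '[{"translation":[0.2,0.1,-5],"turn":[0,0,1],"gripper":0.38},{"translation":[0.2,0.1,-10],"turn":[0,0,1],"gripper":0.38},{"translation":[0.2,0.1,-14],"turn":[0,0,1],"gripper":0.38},{"translation":[0.2,0.1,-17],"turn":[0,0,1],"gripper":0.38},{"translation":[0.2,0.1,-17.9],"turn":[0,0,1],"gripper":0.38}]' 35
python3 -m crank '[{"translation":[0,0,0],"turn":[0,0,0],"gripper":0.38},{"translation":[0,0,0],"turn":[0,0,0],"gripper":0},{"translation":[0,0,0],"turn":[0,0,0],"gripper":0},{"translation":[0,0,0],"turn":[0,0,0],"gripper":0},{"translation":[0,0,0],"turn":[0,0,0],"gripper":0}]' 35; python3 -c "
from h import *; st()"
```

```text
t: 2.62
ee_pos: [0.6038, -0.0102, 0.1222]
ee_rot: [-0.476, -0.521, -0.478, 0.523]
ft_force: [0.5, 1.2, -0.3]
width: 0.0343
t: 3.25
ee_pos: [0.6061, -0.0117, 0.1247]
ee_rot: [0.477, 0.522, 0.477, -0.522]
ft_force: [0.3, 0.6, 3.8]
width: 0.0101
t 3.25 tcp [ 0.6061 -0.0117  0.1247] jaw yaw -5.2 xaxis [ 0.002 -0.    -1.   ] q1 q6 [-2.  3.] w 0.0101 F [0.3 0.6 3.8]
```

```bash
python3 -m crank '[{"translation":[0,0,1],"turn":[0,0,0],"gripper":0},{"translation":[0,0,3],"turn":[0,0,0],"gripper":0},{"translation":[0,0,6],"turn":[0,0,0],"gripper":0},{"translation":[0,0,9],"turn":[0,0,0],"gripper":0},{"translation":[0,0,9],"turn":[0,0,0],"gripper":0}]'; python3 -c "
from h import *; st()"
python3 -m crank '[{"translation":[-0.5,4,0],"turn":[0,0,10],"gripper":0},{"translation":[-1,8,0],"turn":[0,0,20],"gripper":0},{"translation":[-1.5,12,0],"turn":[0,0,30],"gripper":0},{"translation":[-2,16,0],"turn":[0,0,40],"gripper":0},{"translation":[-2.5,21,0],"turn":[0,0,50],"gripper":0}]'
python3 -m crank '[{"translation":[-0.6,4,0],"turn":[0,0,10],"gripper":0},{"translation":[-1.2,8,0],"turn":[0,0,20],"gripper":0},{"translation":[-1.8,12,0],"turn":[0,0,30],"gripper":0},{"translation":[-2.5,17,0],"turn":[0,0,40],"gripper":0},{"translation":[-3.1,20.4,0],"turn":[0,0,50],"gripper":0}]'
python3 -m crank '[{"translation":[0,0,0],"turn":[0,0,0],"gripper":0},{"translation":[0,0,-4],"turn":[0,0,0],"gripper":0},{"translation":[0,0,-8],"turn":[0,0,0],"gripper":0},{"translation":[0,0,-11],"turn":[0,0,0],"gripper":0},{"translation":[0,0,-11],"turn":[0,0,0],"gripper":0}]'
python3 -c "
from h import *; st()
shot('side','sd2.png')"
```

```text
t: 3.88
ee_pos: [0.6068, -0.0117, 0.216]
ee_rot: [0.478, 0.523, 0.476, -0.521]
ft_force: [0.2, -0.1, -3.0]
width: 0.0099
t 3.88 tcp [ 0.6068 -0.0117  0.216 ] jaw yaw -5.2 xaxis [ 0.005 -0.    -1.   ] q1 q6 [-2.  3.] w 0.0099 F [ 0.2 -0.1 -3. ]
t: 4.5
ee_pos: [0.5795, 0.1989, 0.2117]
ee_rot: [0.653, 0.269, 0.654, -0.271]
ft_force: [1.0, 0.2, -2.1]
width: 0.0099
t: 5.12
ee_pos: [0.5483, 0.4039, 0.2112]
ee_rot: [0.705, -0.033, 0.708, 0.032]
ft_force: [-0.4, -0.3, -2.9]
width: 0.0096
t: 5.75
ee_pos: [0.5476, 0.3998, 0.0997]
ee_rot: [0.704, -0.031, 0.709, 0.027]
ft_force: [-0.3, -1.4, -1.5]
width: 0.0096
t 5.75 tcp [0.5476 0.3998 0.0997] jaw yaw 94.7 xaxis [-0.007 -0.005 -1.   ] q1 q6 [ 35. -60.] w 0.0096 F [-0.3 -1.4 -1.5]
```

View pics/sd2.png

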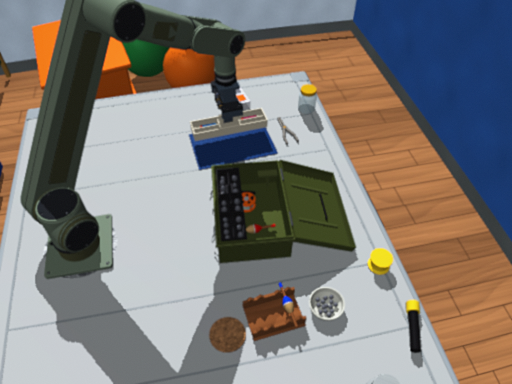

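The lure tray is held level over the far half of the mat, with the box's back half now empty. Lower, release, and go on to the sinker tray.

```bash
python3 -m crank '[{"translation":[0,0,-2.5],"turn":[0,0,0],"gripper":0},{"translation":[0,0,-4.2],"turn":[0,0,0],"gripper":0},{"translation":[0,0,-4.7],"turn":[0,0,0],"gripper":0},{"translation":[0,0,-4.7],"turn":[0,0,0],"gripper":0}]'
python3 -m crank '[{"translation":[0,0,0],"turn":[0,0,0],"gripper":0.38},{"translation":[0,0,0],"turn":[0,0,0],"gripper":0.38},{"translation":[0,0,0],"turn":[0,0,0],"gripper":0.38},{"translation":[0,0,4],"turn":[0,0,0],"gripper":0.38},{"translation":[0,0,9],"turn":[0,0,0],"gripper":0.38}]'
python3 -m crank '[{"translation":[-0.6,-3,5],"turn":[0,0,-10],"gripper":0.38},{"translation":[-1.2,-7,9],"turn":[0,0,-20],"gripper":0.38},{"translation":[-1.8,-12,13],"turn":[0,0,-30],"gripper":0.38},{"translation":[-2.4,-17,15],"turn":[0,0,-40],"gripper":0.38},{"translation":[-3,-22,15],"turn":[0,0,-50],"gripper":0.38}]'
python3 -m crank '[{"translation":[-0.6,-4,0],"turn":[0,0,-10],"gripper":0.38},{"translation":[-1.2,-8,0],"turn":[0,0,-20],"gripper":0.38},{"translation":[-1.8,-12,0],"turn":[0,0,-30],"gripper":0.38},{"translation":[-3,-18.6,0],"turn":[0,0,-40.5],"gripper":0.38},{"translation":[-3,-18.6,0],"turn":[0,0,-50.5],"gripper":0.38}]'
python3 -m crank '[{"translation":[0,0,0],"turn":[0,0,0],"gripper":0.38},{"translation":[0,0,0],"turn":[0,0,0],"gripper":0.38}]'
python3 -c "
from h import *; st()
shot('wrist','w3.png')"
```

```text
t: 6.3
ee_pos: [0.5499, 0.4024, 0.0579]
ee_rot: [0.707, -0.03, 0.706, 0.03]
ft_force: [0.6, -1.4, -1.5]
width: 0.0098
t: 6.92
ee_pos: [0.549, 0.402, 0.1465]
ee_rot: [0.706, -0.03, 0.707, 0.029]
ft_force: [0.3, 0.9, 0.5]
width: 0.0346
t: 7.55
ee_pos: [0.5201, 0.1811, 0.2993]
ee_rot: [0.654, 0.275, 0.651, -0.272]
ft_force: [-0.6, -0.5, -0.3]
width: 0.0347
t: 8.18
ee_pos: [0.4888, -0.0069, 0.2972]
ee_rot: [-0.472, -0.527, -0.471, 0.527]
ft_force: [1.0, 1.1, -0.8]
width: 0.0347
t: 8.43
ee_pos: [0.4897, -0.0031, 0.2969]
ee_rot: [0.476, 0.524, 0.475, -0.523]
ft_force: [0.8, 0.6, -0.5]
width: 0.0346
t 8.43 tcp [ 0.4897 -0.0031  0.2969] jaw yaw -5.5 xaxis [ 0.  0. -1.] q1 q6 [-2.  4.] w 0.0346 F [ 0.8  0.6 -0.5]
```

View pics/w3.png

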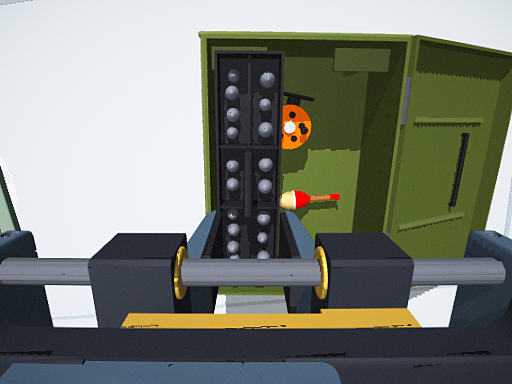

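The sinker tray runs straight under the gripper, with its far corners at (217,53) and (284,53). The reel is at (295,127) and the float at (300,200) pointing +x.

Run:
```python
from h import *
c=calib('wrist')
a,b=onz(c,216.5,52.5,.105),onz(c,284.5,52.5,.105); d=b-a
m=(a+b)/2; yaw=np.arctan2(d[1],d[0]); print('w',np.linalg.norm(d),'yaw',np.degrees(yaw))
for y in (yaw,np.radians(-5.5)): print('centre',m[:2]+.14*np.array([np.sin(y),-np.cos(y)]))
# edges at row 140, 190
for r,u,v in ((140,217.5,283),(190,218.5,281.5)):
    p,q=onz(c,u,r,.105),onz(c,v,r,.105); print((p+q)[:2]/2,np.linalg.norm(p-q))
# box inner corners, reel, float
for n,u,v,z in (('box bl',200,33,.11),('box br',414,37,.11),('reel',295,127,.04),('dowel tip',338,197,.02),('float bdy',296,200,.02)): print(n,onz(c,u,v,z)[:2].round(4))
```

```text
w 0.07235066885493331 yaw -5.457815168612235
centre [ 0.4908532  -0.00760272]
centre [ 0.49075059 -0.00759288]
[0.49509613 0.0398572 ] 0.07476706532679661
[ 0.4891649  -0.01891188] 0.07519468672088118
box bl [0.4539 0.1546]
box br [0.6756 0.1307]
reel [0.5559 0.0452]
dowel tip [ 0.6174 -0.0649]
float bdy [ 0.5542 -0.0635]
```

```bash
python3 -m crank '[{"translation":[0,-0.3,-5],"turn":[0,0,0],"gripper":0.38},{"translation":[0,-0.3,-10],"turn":[0,0,0],"gripper":0.38},{"translation":[0,-0.3,-14],"turn":[0,0,0],"gripper":0.38},{"translation":[0,-0.3,-16.5],"turn":[0,0,0],"gripper":0.38},{"translation":[0,-0.3,-17.5],"turn":[0,0,0],"gripper":0.38}]' 35
python3 -m crank '[{"translation":[0,0,0],"turn":[0,0,0],"gripper":0.38},{"translation":[0,0,0],"turn":[0,0,0],"gripper":0},{"translation":[0,0,0],"turn":[0,0,0],"gripper":0},{"translation":[0,0,0],"turn":[0,0,0],"gripper":0},{"translation":[0,0,0],"turn":[0,0,0],"gripper":0}]' 35
python3 -m crank '[{"translation":[0,0,1],"turn":[0,0,0],"gripper":0},{"translation":[0,0,3],"turn":[0,0,0],"gripper":0},{"translation":[0,0,6],"turn":[0,0,0],"gripper":0},{"translation":[0,0,9],"turn":[0,0,0],"gripper":0},{"translation":[0,0,9],"turn":[0,0,0],"gripper":0}]'; python3 -c "
from h import *; st()"
```

```text
t: 9.1
ee_pos: [0.4889, -0.0058, 0.1203]
ee_rot: [-0.475, -0.523, -0.476, 0.524]
ft_force: [0.5, -0.3, 0.6]
width: 0.0347
t: 9.72
ee_pos: [0.4893, -0.0066, 0.1223]
ee_rot: [0.475, 0.524, 0.475, -0.524]
ft_force: [-2.4, -0.3, 4.6]
width: 0.01
t: 10.35
ee_pos: [0.4913, -0.0068, 0.2139]
ee_rot: [0.476, 0.526, 0.473, -0.523]
ft_force: [-0.4, 0.3, -3.1]
width: 0.0096
t 10.35 tcp [ 0.4913 -0.0068  0.2139] jaw yaw -5.7 xaxis [ 0.006 -0.    -1.   ] q1 q6 [-2.  4.] w 0.0096 F [-0.4  0.3 -3.1]
```

```bash
python3 -m crank '[{"translation":[0.6,3,0],"turn":[0,0,10],"gripper":0},{"translation":[1.2,6,0],"turn":[0,0,20],"gripper":0},{"translation":[2,9,0],"turn":[0,0,30],"gripper":0},{"translation":[2.6,12,0],"turn":[0,0,40],"gripper":0},{"translation":[3.3,15,0],"turn":[0,0,50],"gripper":0}]'
python3 -m crank '[{"translation":[0.6,3,0],"turn":[0,0,10],"gripper":0},{"translation":[1.2,6,0],"turn":[0,0,20],"gripper":0},{"translation":[2,9,0],"turn":[0,0,30],"gripper":0},{"translation":[2.8,13,0],"turn":[0,0,40],"gripper":0},{"translation":[3.4,16.4,0],"turn":[0,0,50],"gripper":0}]'
python3 -m crank '[{"translation":[0,0,0],"turn":[0,0,0],"gripper":0},{"translation":[0,0,-5],"turn":[0,0,0],"gripper":0},{"translation":[0,0,-10],"turn":[0,0,0],"gripper":0},{"translation":[0,0,-14],"turn":[0,0,0],"gripper":0},{"translation":[0,0,-15],"turn":[0,0,0],"gripper":0}]'
python3 -m crank '[{"translation":[0,0,-0.7],"turn":[0,0,0],"gripper":0},{"translation":[0,0,-0.7],"turn":[0,0,0],"gripper":0},{"translation":[0,0,-0.7],"turn":[0,0,0],"gripper":0.38},{"translation":[0,0,-0.7],"turn":[0,0,0],"gripper":0.38},{"translation":[0,0,-0.7],"turn":[0,0,0],"gripper":0.38}]'
python3 -m crank '[{"translation":[0,0,4],"turn":[0,0,0],"gripper":0.38},{"translation":[0,0,10],"turn":[0,0,0],"gripper":0.38},{"translation":[-0.4,-5,15],"turn":[0,0,-10],"gripper":0.38},{"translation":[-0.8,-10,18],"turn":[0,0,-20],"gripper":0.6},{"translation":[-0.8,-15,18],"turn":[0,0,-30],"gripper":0.8}]'; python3 -c "
from h import *; st()"
```

```text
t: 10.98
ee_pos: [0.522, 0.1441, 0.2099]
ee_rot: [0.652, 0.272, 0.653, -0.273]
ft_force: [0.4, 0.3, -2.2]
width: 0.0097
t: 11.6
ee_pos: [0.5563, 0.3084, 0.2095]
ee_rot: [0.706, -0.029, 0.707, 0.028]
ft_force: [0.6, -0.3, -2.3]
width: 0.0101
t: 12.22
ee_pos: [0.5541, 0.3052, 0.0579]
ee_rot: [0.704, -0.028, 0.709, 0.025]
ft_force: [-0.1, 0.8, -2.7]
width: 0.01
t: 12.85
ee_pos: [0.5569, 0.3075, 0.0554]
ee_rot: [0.707, -0.026, 0.706, 0.027]
ft_force: [-0.2, -0.6, 0.1]
width: 0.034
t: 13.48
ee_pos: [0.5497, 0.1565, 0.2384]
ee_rot: [0.691, 0.16, 0.687, -0.158]
ft_force: [1.1, -1.2, -0.6]
width: 0.0518
t 13.47 tcp [0.5497 0.1565 0.2384] jaw yaw 64.1 xaxis [ 0.007  0.002 -1.   ] q1 q6 [ 15. -49.] w 0.0518 F [ 1.1 -1.2 -0.6]
```

```bash
python3 -m crank '[{"translation":[0,-3,1],"turn":[0,0,-10],"gripper":0.9},{"translation":[0,-7,2],"turn":[0,0,-20],"gripper":0.9},{"translation":[0,-11,2],"turn":[0,0,-30],"gripper":0.9},{"translation":[0,-15,2],"turn":[0,0,-40],"gripper":0.9},{"translation":[0,-17.6,2],"turn":[0,0,-50],"gripper":0.9}]'
python3 -m crank '[{"translation":[0,0,0],"turn":[0,0,-10],"gripper":0.9},{"translation":[0,0,0],"turn":[0,0,-20],"gripper":0.9},{"translation":[0,0,0],"turn":[0,0,-24],"gripper":0.9},{"translation":[0,0,0],"turn":[0,0,-24],"gripper":0.9}]'
python3 - <<'E'
from h import *
st(); c,im=shot('wrist','w4.png')
g=cv2.cvtColor(im,cv2.COLOR_BGR2HSV)
cv2.imwrite('pics/z4.png',cv2.resize(im[0:280,100:400],None,fx=2.1,fy=2.1,interpolation=cv2.INTER_CUBIC))
m=cv2.inRange(g,(5,150,120),(18,255,255)); cs,_=cv2.findContours(m,cv2.RETR_EXTERNAL,cv2.CHAIN_APPROX_NONE)
for q in sorted(cs,key=cv2.contourArea)[-2:]:
    (x,y),r=cv2.minEnclosingCircle(q); print('circ px',x,y,r,cv2.contourArea(q),onz(c,x,y,.04),onz(c,x,y,.035))
E
```

```text
t: 14.1
ee_pos: [0.5484, -0.0203, 0.255]
ee_rot: [0.557, 0.436, 0.557, -0.436]
ft_force: [1.2, 0.5, 0.5]
width: 0.0822
t: 14.6
ee_pos: [0.5485, -0.0187, 0.2549]
ee_rot: [0.456, 0.54, 0.456, -0.54]
ft_force: [-0.2, -0.1, -0.5]
width: 0.0822
t 14.6 tcp [ 0.5485 -0.0187  0.2549] jaw yaw -9.6 xaxis [ 0. -0. -1.] q1 q6 [-3.  6.] w 0.0822 F [-0.2 -0.1 -0.5]
circ px 221.5 206.5 15.700418472290039 125.0 [ 0.50579745 -0.05619001  0.04      ] [ 0.50502548 -0.05771685  0.035     ]
circ px 239.5 120.5 25.34768295288086 1903.0 [0.54783106 0.04649609 0.04      ] [0.5476314  0.04636736 0.035     ]
```

View pics/z4.png

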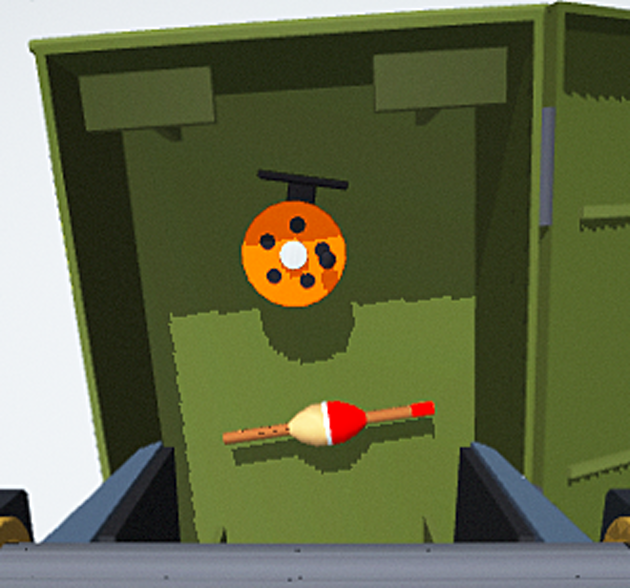

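Run:
```python
from h import *
c=calib('wrist'); f=lambda u,v,z: onz(c,100+u/2.1,v/2.1,z)[:2]
def ang(a,b): d=b-a; return np.degrees(np.arctan2(d[1],d[0])).round(1),np.linalg.norm(d).round(4)
print('foot',ang(f(258,173,.03),f(348,185,.03)))
a,b=f(223,438,.02),f(433,408,.02); print('float',a,b,(a+b)/2,ang(a,b),'body ctr',f(328,423,.02), 'redwhite seam', f(331,423,.026))
print('floor corner box inner', [f(u,v,.11).round(4) for u,v in((43,48),(540,12))])
print('white hub',f(293,255,.04))
print('inner side walls at top, row300:',f(88,300,.11),f(545,300,.11))
```

```text
foot (np.float64(-16.8), np.float64(0.0516))
float [ 0.48149872 -0.06172215] [ 0.61871497 -0.06429551] [ 0.55010685 -0.06300883] (np.float64(-1.1), np.float64(0.1372)) body ctr [ 0.55054602 -0.06300731] redwhite seam [ 0.55261321 -0.0614811 ]
floor corner box inner [array([0.4597, 0.1514]), array([0.6715, 0.1296])]
white hub [0.54763257 0.04545402]
inner side walls at top, row300: [0.45141538 0.04339934] [0.66418172 0.00752636]
```

Reel is at (0.548,0.046), foot yaw -17°. The float is at (0.550,-0.063), yaw -1°. Foot width (52 mm) and float length (137 mm) match the given sizes.

```bash
python3 -m crank '[{"translation":[-0.1,4,-3],"turn":[0,0,4],"gripper":1},{"translation":[-0.1,6.5,-8],"turn":[0,0,4],"gripper":1},{"translation":[-0.1,6.5,-12],"turn":[0,0,4],"gripper":1},{"translation":[-0.1,6.5,-15],"turn":[0,0,4],"gripper":1},{"translation":[-0.1,6.5,-15],"turn":[0,0,4],"gripper":1}]' 30
python3 -m crank '[{"translation":[0,0,-2],"turn":[0,0,0],"gripper":1},{"translation":[0,0,-4],"turn":[0,0,0],"gripper":1},{"translation":[0,0,-6],"turn":[0,0,0],"gripper":1},{"translation":[0,0,-6],"turn":[0,0,0],"gripper":1}]' 30; python3 -c "
from h import *; st()"
```

```text
t: 15.28
ee_pos: [0.5459, 0.0464, 0.1028]
ee_rot: [-0.474, -0.522, -0.476, 0.525]
ft_force: [0.4, -0.0, 0.3]
width: 0.0911
t: 15.78
ee_pos: [0.5477, 0.0463, 0.0452]
ee_rot: [-0.475, -0.524, -0.475, 0.524]
ft_force: [-0.5, 0.2, 0.0]
width: 0.0914
t 15.78 tcp [0.5477 0.0463 0.0452] jaw yaw -5.7 xaxis [-0. -0. -1.] q1 q6 [4. 9.] w 0.0914 F [-0.5  0.2  0. ]
```

```bash
python3 -m crank '[{"translation":[0,0,0],"turn":[0,0,0],"gripper":0.5},{"translation":[0,0,0],"turn":[0,0,0],"gripper":0.5},{"translation":[0,0,0],"turn":[0,0,0],"gripper":0.5},{"translation":[0,0,0],"turn":[0,0,0],"gripper":0.5}]' 30
python3 -m crank '[{"translation":[0,0,1],"turn":[0,0,0],"gripper":0.5},{"translation":[0,0,4],"turn":[0,0,0],"gripper":0.5},{"translation":[0,0,8],"turn":[0,0,0],"gripper":0.5},{"translation":[0,0,13],"turn":[0,0,0],"gripper":0.5},{"translation":[0,0,16],"turn":[0,0,0],"gripper":0.5}]'; python3 -c "
from h import *; st(); shot('side','sd5.png'); c,im=shot('wrist','w5.png')"
```

```text
t: 16.27
ee_pos: [0.5474, 0.0464, 0.0453]
ee_rot: [0.475, 0.524, 0.475, -0.524]
ft_force: [-1.0, 0.2, 3.1]
width: 0.0597
t: 16.9
ee_pos: [0.5483, 0.0464, 0.2077]
ee_rot: [0.476, 0.525, 0.474, -0.523]
ft_force: [0.4, -0.4, -1.8]
width: 0.0595
t 16.9 tcp [0.5483 0.0464 0.2077] jaw yaw -5.7 xaxis [ 0.004  0.    -1.   ] q1 q6 [4. 9.] w 0.0595 F [ 0.4 -0.4 -1.8]
```

```bash
python3 -m crank '[{"translation":[-1.5,-4,0],"turn":[0,0,-5],"gripper":0.5},{"translation":[-3,-9,0],"turn":[0,0,-10],"gripper":0.5},{"translation":[-4.5,-14,0],"turn":[0,0,-15],"gripper":0.5},{"translation":[-6,-19,0],"turn":[0,0,-20],"gripper":0.5},{"translation":[-8,-24,0],"turn":[0,0,-25],"gripper":0.5}]'
python3 -m crank '[{"translation":[-1.5,-5,0],"turn":[0,0,-5],"gripper":0.5},{"translation":[-3,-10,0],"turn":[0,0,-10],"gripper":0.5},{"translation":[-4.5,-15,-2],"turn":[0,0,-15],"gripper":0.5},{"translation":[-6.1,-18.5,-5],"turn":[0,0,-20],"gripper":0.5},{"translation":[-6.1,-18.5,-10],"turn":[0,0,-20],"gripper":0.5}]'
python3 -m crank '[{"translation":[0,0,-2],"turn":[0,0,0],"gripper":0.5},{"translation":[0,0,-4],"turn":[0,0,0],"gripper":0.5},{"translation":[0,0,-5],"turn":[0,0,0],"gripper":0.5},{"translation":[0,0,-5],"turn":[0,0,0],"gripper":0.5}]'; python3 -c "
from h import *; st(); shot('side','sd6.png')"
```

```text
t: 17.62
ee_pos: [0.4663, -0.1949, 0.203]
ee_rot: [-0.349, -0.614, -0.35, 0.615]
ft_force: [0.3, -0.6, -2.2]
width: 0.0591
t: 18.25
ee_pos: [0.4057, -0.3815, 0.1034]
ee_rot: [0.238, 0.667, 0.236, -0.666]
ft_force: [0.9, 0.4, -1.8]
width: 0.0594
t: 18.75
ee_pos: [0.4059, -0.378, 0.0536]
ee_rot: [-0.237, -0.665, -0.239, 0.666]
ft_force: [-0.1, -0.0, -2.4]
width: 0.0592
t 18.75 tcp [ 0.4059 -0.378   0.0536] jaw yaw -50.7 xaxis [-0.002  0.002 -1.   ] q1 q6 [-44.   7.] w 0.0592 F [-0.1 -0.  -2.4]
```

View pics/sd6.png

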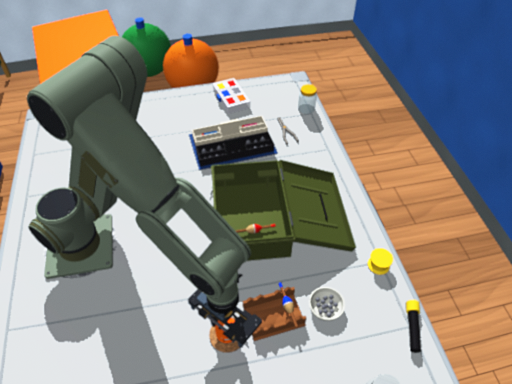

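Both trays lie side by side on the mat around (232,142). The reel is held just above the cork at (225,335). Lower and release.

```bash
python3 -m crank '[{"translation":[0,0,-0.6],"turn":[0,0,0],"gripper":0.5},{"translation":[0,0,-1],"turn":[0,0,0],"gripper":0.5},{"translation":[0,0,-1],"turn":[0,0,0],"gripper":0.5},{"translation":[0,0,-1],"turn":[0,0,0],"gripper":0.95},{"translation":[0,0,-1],"turn":[0,0,0],"gripper":0.95}]'
python3 -m crank '[{"translation":[0,0,0],"turn":[0,0,0],"gripper":0.95},{"translation":[0,0,3],"turn":[0,0,0],"gripper":0.95},{"translation":[0,0,9],"turn":[0,0,0],"gripper":0.95},{"translation":[0,0,15],"turn":[0,0,0],"gripper":0.95},{"translation":[0,0,20],"turn":[0,0,0],"gripper":0.95}]'
python3 -m crank '[{"translation":[3,2,0],"turn":[0,0,8],"gripper":0.6},{"translation":[6,2,0],"turn":[0,0,16],"gripper":0.6},{"translation":[9,2,0],"turn":[0,0,24],"gripper":0.6},{"translation":[10,2,0],"turn":[0,0,33],"gripper":0.6},{"translation":[10,2,0],"turn":[0,0,35],"gripper":0.6}]'
python3 - <<'E'
from h import *
st(); c,im=shot('wrist','w7.png'); c2,im2=shot('side','sd7.png')
cv2.imwrite('pics/z7.png',np.hstack([im[:,:, :],cv2.resize(im2[270:366,180:330],(300,192)).repeat(2,0)[:384]]))
E
```

```text
t: 19.42
ee_pos: [0.4069, -0.379, 0.0453]
ee_rot: [0.238, 0.666, 0.238, -0.666]
ft_force: [0.0, -0.2, 1.2]
width: 0.0763
t: 20.05
ee_pos: [0.4067, -0.3788, 0.2476]
ee_rot: [0.239, 0.666, 0.237, -0.665]
ft_force: [0.8, -0.3, -0.6]
width: 0.0865
t: 20.68
ee_pos: [0.5071, -0.3584, 0.2444]
ee_rot: [-0.427, -0.563, -0.428, 0.563]
ft_force: [0.4, 0.4, -0.6]
width: 0.0546
t 20.68 tcp [ 0.5071 -0.3584  0.2444] jaw yaw -15.6 xaxis [-0.  0. -1.] q1 q6 [-36. -21.] w 0.0546 F [ 0.4  0.4 -0.6]
```

View pics/z7.png

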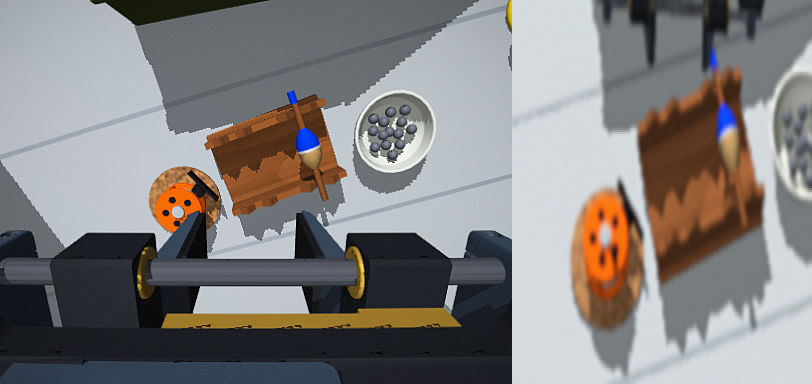

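Run:
```python
from h import *
im=cv2.imread('pics/w7.png'); c=calib('wrist'); g=cv2.cvtColor(im,cv2.COLOR_BGR2HSV)
im2=cv2.imread('pics/sd7.png'); c2=calib('side'); g2=cv2.cvtColor(im2,cv2.COLOR_BGR2HSV)
def hub(c,g,b):
    x0,y0,x1,y1=b
    m=cv2.inRange(g[y0:y1,x0:x1],(3,170,150),(16,255,255)); q=cv2.findNonZero(cv2.morphologyEx(m,cv2.MORPH_OPEN,np.ones((2,2))))
    (x,y),r=cv2.minEnclosingCircle(q); print(x+x0,y+y0,r,onz(c,x+x0,y+y0,.03).round(4))
hub(c,g,(145,175,230,240)); hub(c2,g2,(195,300,248,360))
print('hub',onz(c,178,212,.04),onz(c2,180+(605-512)/2,270+230/4,.04))
cv2.imwrite('pics/z8.png',cv2.resize(im[80:245,140:360],None,fx=3.6,fy=3.6,interpolation=cv2.INTER_CUBIC))
```

```text
193.5 198.5 41.74336242675781 [ 0.4281 -0.371   0.03  ]
227.5 331.8333339691162 12.660184860229492 [ 0.4073 -0.3839  0.03  ]
hub [ 0.40612695 -0.38024394  0.04      ] [ 0.40657033 -0.37574861  0.04      ]
```

View pics/z8.png

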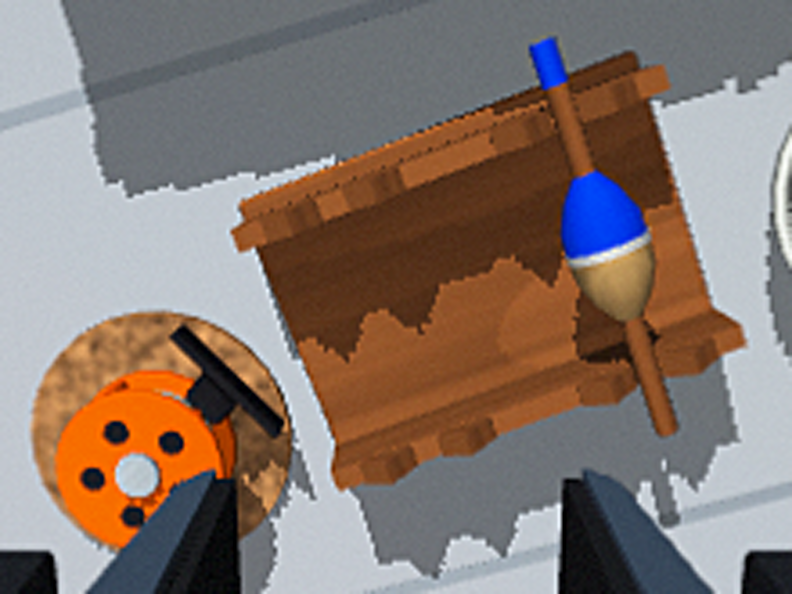

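Run:
```python
from h import *
c=calib('wrist'); f=lambda u,v,z: onz(c,140+u/3.6-.4,80+v/3.6-.4,z)[:2]
a,b=f(543,42,.042),f(667,432,.042); d=a-b; print('blue',a,b,'mid',(a+b)/2,'len',np.linalg.norm(d),'y-axis yaw-90',np.degrees(np.arctan2(-d[0],d[1])))
for n,p in dict(farL=(243,203,.05),farR=(636,53,.05),farL2=(236,247,.05),farR2=(666,75,.05),nearL=(338,484,.05),nearR=(744,345,.05),bodyw=(595,252,.05)).items(): print(n,f(*p).round(4))
# base outline z=.006
for n,p in dict(bL=(333,440,.006),bR=(720,310,.006),bRmid=(650,100,.006),bLmid=(260,255,.006)).items(): print(n,f(*p).round(4))
yaw=np.arctan2(-d[0],d[1]); x=np.array([np.cos(yaw),np.sin(yaw)]); y=np.array([-x[1],x[0]]); m=(a+b)/2
print('free centre', m-.08*x, 'rack ctr',m-.04*x)
for n,p in dict(farL=(236,247),farR=(666,75),nearL=(338,484),nearR=(744,345)).items(): q=f(*p,.045)-(m-.04*x); print(n,(q@x).round(4),(q@y).round(4))
ca=calib('side'); print([pix(ca,[*(m-.08*x),.042]),pix(ca,[*m,.042]),pix(c,[*(m-.08*x),.042])])
```

```text
blue [ 0.57724997 -0.27784416] [ 0.58816239 -0.41385134] mid [ 0.58270618 -0.34584775] len 0.13644425332009794 y-axis yaw-90 4.587253984482677
farL [ 0.4725 -0.2996]
farR [ 0.603  -0.2889]
farL2 [ 0.466  -0.3123]
farR2 [ 0.6106 -0.2977]
nearL [ 0.4745 -0.3986]
nearR [ 0.6176 -0.3884]
bodyw [ 0.577  -0.3452]
bL [ 0.471  -0.3954]
bR [ 0.6229 -0.386 ]
bRmid [ 0.6138 -0.306 ]
bLmid [ 0.4656 -0.3208]
free centre [ 0.50296244 -0.35224593] rack ctr [ 0.54283431 -0.34904684]
farL -0.0746 0.0425
farR 0.0728 0.0455
nearL -0.0729 -0.0455
nearR 0.0726 -0.0468
[array([260.2417695 , 312.08060616]), array([288.3206005 , 304.21784398]), array([245.40421984, 170.9513319 ])]
```

Reel sits at (0.406,-0.378), about 1 mm from the cork centre. From the blue dowel, the rack centre is (0.543,-0.349), yaw 4.6°, and the rail corners agree with the given 150 × 90 mm. The free notch centre is therefore (0.503,-0.352).

```bash
python3 -m crank '[{"translation":[0.9,5,0],"turn":[0,0,10],"gripper":0.7},{"translation":[1.8,10,0],"turn":[0,0,20],"gripper":0.7},{"translation":[2.6,15,0],"turn":[0,0,30],"gripper":0.7},{"translation":[3.4,20,0],"turn":[0,0,40],"gripper":0.7},{"translation":[4.3,25,0],"turn":[0,0,50],"gripper":0.7}]'
python3 -m crank '[{"translation":[0,3,0],"turn":[0,0,10],"gripper":0.7},{"translation":[0,4.9,0],"turn":[0,0,20],"gripper":0.7},{"translation":[0,4.9,0],"turn":[0,0,30],"gripper":0.7},{"translation":[0,4.9,0],"turn":[0,0,40],"gripper":0.7},{"translation":[0,4.9,0],"turn":[0,0,50],"gripper":0.7}]'
python3 -m crank '[{"translation":[0,0,-4],"turn":[0,0,2.6],"gripper":0.7},{"translation":[0,0,-8],"turn":[0,0,2.6],"gripper":0.7},{"translation":[0,0,-9],"turn":[0,0,2.6],"gripper":0.7},{"translation":[0,0,-9],"turn":[0,0,2.6],"gripper":0.7}]'
python3 - <<'E'
from h import *
st(); c,im=shot('wrist','w9.png')
g=cv2.cvtColor(im,cv2.COLOR_BGR2HSV)
m=cv2.inRange(g,(0,160,120),(7,255,255))|cv2.inRange(g,(172,160,120),(180,255,255)); cs,_=cv2.findContours(m,cv2.RETR_EXTERNAL,cv2.CHAIN_APPROX_NONE)
for q in sorted(cs,key=cv2.contourArea)[-3:]:
    p=q[:,0].mean(0); print(cv2.contourArea(q),p,onz(c,*p,.02),onz(c,*p,.026))
cv2.imwrite('pics/z9.png',im)
E
```

```text
t: 21.4
ee_pos: [0.5489, -0.1075, 0.2452]
ee_rot: [0.626, 0.329, 0.626, -0.329]
ft_force: [-0.4, -0.1, 0.6]
width: 0.0638
t: 22.02
ee_pos: [0.5489, -0.06, 0.2451]
ee_rot: [0.706, 0.034, 0.706, -0.034]
ft_force: [-0.1, 0.2, -0.3]
width: 0.0639
t: 22.52
ee_pos: [0.5496, -0.0599, 0.1552]
ee_rot: [0.707, 0.019, 0.707, -0.019]
ft_force: [0.0, 0.2, 1.0]
width: 0.0635
t 22.52 tcp [ 0.5496 -0.0599  0.1552] jaw yaw 86.9 xaxis [ 0.  0. -1.] q1 q6 [ -7. -94.] w 0.0635 F [0.  0.2 1. ]
0.0 [243. 118.] [ 0.4819352  -0.06320779  0.02      ] [ 0.48180713 -0.06304537  0.026     ]
84.5 [250.64864865 245.13513514] [ 0.61178897 -0.06306156  0.02      ] [ 0.60895061 -0.06290219  0.026     ]
356.0 [248.81081081 199.58108108] [ 0.56178226 -0.06220815  0.02      ] [ 0.55998763 -0.0620666   0.026     ]
```

View pics/z9.png

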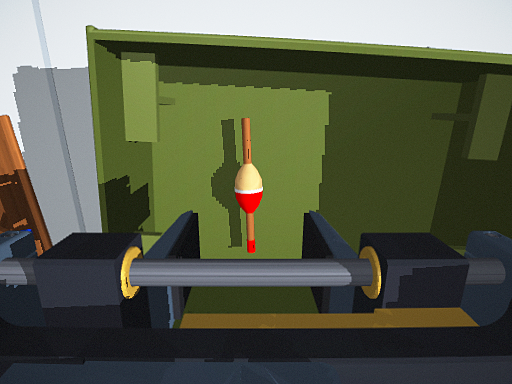

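Float is centred between the fingers, axis near column 249, body about (249,188). The measured y of -0.063 agrees with before. Descend and grip.

```bash
python3 -m crank '[{"translation":[0,0,-3],"turn":[0,0,0],"gripper":0.7},{"translation":[0,0,-6],"turn":[0,0,0],"gripper":0.7},{"translation":[0,0,-9],"turn":[0,0,0],"gripper":0.7},{"translation":[0,0,-11],"turn":[0,0,0],"gripper":0.7},{"translation":[0,0,-12.2],"turn":[0,0,0],"gripper":0.7}]' 15
python3 -m crank '[{"translation":[0,0,0],"turn":[0,0,0],"gripper":0.7},{"translation":[0,0,0],"turn":[0,0,0],"gripper":0.2},{"translation":[0,0,0],"turn":[0,0,0],"gripper":0.2},{"translation":[0,0,0],"turn":[0,0,0],"gripper":0.2},{"translation":[0,0,0],"turn":[0,0,0],"gripper":0.2}]' 15
python3 -m crank '[{"translation":[0,0,1],"turn":[0,0,0],"gripper":0.2},{"translation":[0,0,4],"turn":[0,0,0],"gripper":0.2},{"translation":[0,0,8],"turn":[0,0,0],"gripper":0.2},{"translation":[0,0,12.2],"turn":[0,0,0],"gripper":0.2},{"translation":[0,0,12.2],"turn":[0,0,0],"gripper":0.2}]'
python3 - <<'E'
from h import *
st(); c,im=shot('wrist','w10.png'); cv2.imwrite('pics/z10.png',cv2.resize(im[80:290,130:370],None,fx=2.5,fy=2.5))
E
```

```text
t: 23.2
ee_pos: [0.5507, -0.0598, 0.0334]
ee_rot: [0.708, 0.019, 0.706, -0.019]
ft_force: [0.4, -0.2, -0.1]
width: 0.0639
t: 23.82
ee_pos: [0.5497, -0.0597, 0.033]
ee_rot: [0.707, 0.019, 0.707, -0.019]
ft_force: [-0.9, 0.8, 0.9]
width: 0.0266
t: 24.45
ee_pos: [0.5518, -0.0599, 0.1589]
ee_rot: [0.71, 0.019, 0.704, -0.019]
ft_force: [0.2, 0.7, -0.3]
width: 0.0271
t 24.45 tcp [ 0.5518 -0.0599  0.1589] jaw yaw 86.9 xaxis [ 0.009 -0.001 -1.   ] q1 q6 [ -7. -94.] w 0.0271 F [ 0.2  0.7 -0.3]
```

View pics/z10.png

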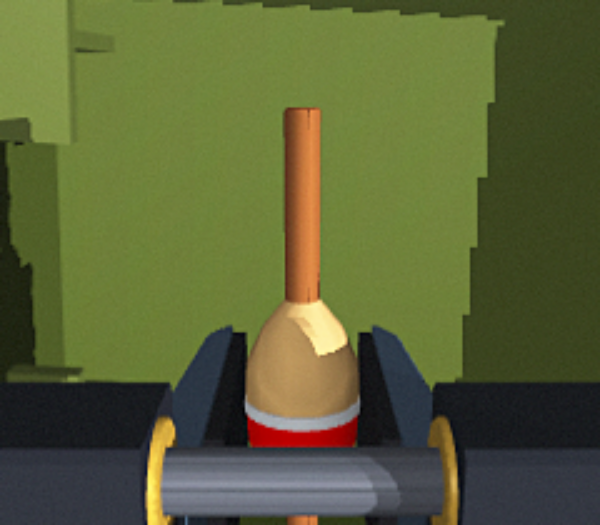

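```bash
python3 -m crank '[{"translation":[-0.6,-4,1],"turn":[0,0,-10],"gripper":0.2},{"translation":[-1.2,-7,2],"turn":[0,0,-20],"gripper":0.2},{"translation":[-1.8,-11,2],"turn":[0,0,-30],"gripper":0.2},{"translation":[-2.4,-15,2],"turn":[0,0,-40],"gripper":0.2},{"translation":[-3,-19,2],"turn":[0,0,-50],"gripper":0.2}]'
python3 -m crank '[{"translation":[-0.6,-3,0],"turn":[0,0,-10],"gripper":0.2},{"translation":[-1.2,-6,0],"turn":[0,0,-20],"gripper":0.2},{"translation":[-1.7,-8.5,0],"turn":[0,0,-30],"gripper":0.2},{"translation":[-1.7,-10.2,0],"turn":[0,0,-32.3],"gripper":0.2},{"translation":[-1.7,-10.2,-4],"turn":[0,0,-32.3],"gripper":0.2}]'
python3 -m crank '[{"translation":[0,0,-1],"turn":[0,0,0],"gripper":0.2},{"translation":[0,0,-1],"turn":[0,0,0],"gripper":0.2}]'
python3 - <<'E'
from h import *
st(); s,p,a,M=tool(); c,im=shot('wrist','w11.png'); c2,im2=shot('side','sd11.png')
# expected dowel tip (bare end, +y side) at rack y dir
yy=np.radians(a); d=np.array([-np.sin(yy),np.cos(yy),0])
print('pred tip px',pix(c,p+[0,0,-.0135]+.068*d),'free notch far rail px',pix(c,[.503-.08*.045,-.352+.045,.042]))
z=np.hstack([cv2.resize(im[60:260,130:370],(480,400),interpolation=cv2.INTER_CUBIC),cv2.resize(im2[260:360,200:280],(320,400),interpolation=cv2.INTER_CUBIC)]);cv2.imwrite('pics/z11.png',z)
E
```

```text
t: 25.12
ee_pos: [0.5184, -0.2504, 0.1733]
ee_rot: [0.631, 0.318, 0.633, -0.318]
ft_force: [-0.2, 0.3, -0.4]
width: 0.027
t: 25.75
ee_pos: [0.5044, -0.354, 0.1363]
ee_rot: [0.522, 0.48, 0.517, -0.479]
ft_force: [0.3, 1.0, -0.9]
width: 0.027
t: 26.0
ee_pos: [0.5024, -0.351, 0.124]
ee_rot: [0.519, 0.479, 0.521, -0.479]
ft_force: [0.5, 0.6, -0.4]
width: 0.0271
t 26.0 tcp [ 0.5024 -0.351   0.124 ] jaw yaw 4.7 xaxis [-0.002  0.001 -1.   ] q1 q6 [-36. -41.] w 0.0271 F [ 0.5  0.6 -0.4]
pred tip px [247.83302814 124.68433628] free notch far rail px [249.58773977 151.92313312]
```

View pics/z11.png

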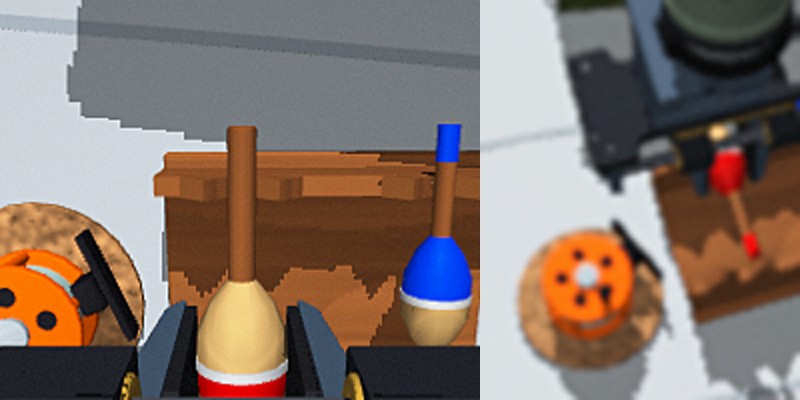

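Float hangs level over the free notches. Its tip is at about (250,122) against a predicted (248,125), and it runs parallel to the blue float. Lower and release.

```bash
python3 -m crank '[{"translation":[0,0,-2],"turn":[0,0,0],"gripper":0.2},{"translation":[0,0,-4],"turn":[0,0,0],"gripper":0.2},{"translation":[0,0,-5.5],"turn":[0,0,0],"gripper":0.2},{"translation":[0,0,-6.6],"turn":[0,0,0],"gripper":0.2},{"translation":[0,0,-6.6],"turn":[0,0,0],"gripper":0.2}]'
python3 -m crank '[{"translation":[0,0,0],"turn":[0,0,0],"gripper":0.35},{"translation":[0,0,0],"turn":[0,0,0],"gripper":0.5},{"translation":[0,0,0],"turn":[0,0,0],"gripper":0.5}]'
python3 -m crank '[{"translation":[0,0,2],"turn":[0,0,0],"gripper":0.5},{"translation":[0,0,6],"turn":[0,0,0],"gripper":0.5},{"translation":[0,0,11],"turn":[0,0,0],"gripper":0.5},{"translation":[0,3,17],"turn":[0,0,0],"gripper":0.4},{"translation":[0,3,17],"turn":[0,0,0],"gripper":0.38}]'
python3 - <<'E'
from h import *
st(); c,im=shot('wrist','w12.png'); c2,im2=shot('side','sd12.png')
z=np.hstack([cv2.resize(im[60:260,110:350],(480,400),interpolation=cv2.INTER_CUBIC),cv2.resize(im2[260:360,200:280],(320,400),interpolation=cv2.INTER_CUBIC)]);cv2.imwrite('pics/z12.png',z)
E
```

```text
t: 26.72
ee_pos: [0.5024, -0.3515, 0.0583]
ee_rot: [0.519, 0.479, 0.52, -0.479]
ft_force: [-0.8, 0.1, 0.0]
width: 0.0268
t: 27.1
ee_pos: [0.5028, -0.3518, 0.0593]
ee_rot: [0.52, 0.479, 0.519, -0.479]
ft_force: [0.2, -0.1, -0.0]
width: 0.0452
t: 27.72
ee_pos: [0.5045, -0.3217, 0.2342]
ee_rot: [0.524, 0.48, 0.517, -0.478]
ft_force: [-0.1, 0.3, -0.7]
width: 0.0349
t 27.73 tcp [ 0.5045 -0.3217  0.2342] jaw yaw 4.7 xaxis [ 0.009 -0.005 -1.   ] q1 q6 [-34. -38.] w 0.0349 F [-0.1  0.3 -0.7]
```

View pics/z12.png

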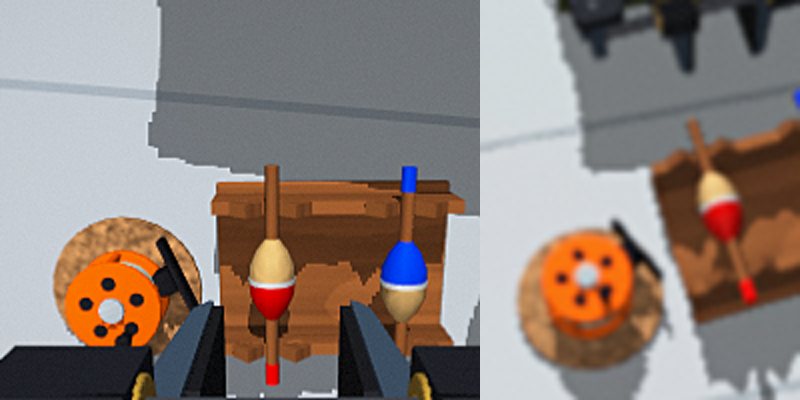

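Red float is seated in the free notches, parallel to and level with the blue one. The reel is flat on the cork. Now the trays, sinker tray first.

```bash
python3 - <<'E'
from h import *
c=calib('wrist'); f=lambda u,v,z=.042: onz(c,110+u/2-.25,60+v/2-.25,z)[:2]
a,b=f(272,165),f(272,384); print('red',a,b,(a+b)/2,np.linalg.norm(a-b),np.degrees(np.arctan2(b[0]-a[0],a[1]-b[1])),'blue tip',f(409,167),'sep',np.linalg.norm(f(409,167)-a))
E
python3 -m crank '[{"translation":[0.5,6,0],"turn":[0,0,9],"gripper":0.38},{"translation":[1,12,0],"turn":[0,0,18],"gripper":0.38},{"translation":[1.5,18,0],"turn":[0,0,27],"gripper":0.38},{"translation":[2,24,0],"turn":[0,0,36],"gripper":0.38},{"translation":[2.5,30,0],"turn":[0,0,45],"gripper":0.38}]'
python3 -m crank '[{"translation":[0.5,6,0],"turn":[0,0,9],"gripper":0.38},{"translation":[1,12,0],"turn":[0,0,18],"gripper":0.38},{"translation":[1.5,18,0],"turn":[0,0,27],"gripper":0.38},{"translation":[2,24,0],"turn":[0,0,36],"gripper":0.38},{"translation":[2.5,30,0],"turn":[0,0,44.7],"gripper":0.38}]'
python3 -m crank '[{"translation":[0.4,2.9,0],"turn":[0,0,0],"gripper":0.38},{"translation":[0.4,2.9,0],"turn":[0,0,0],"gripper":0.38},{"translation":[0.4,2.9,-4],"turn":[0,0,0],"gripper":0.38},{"translation":[0.4,2.9,-8],"turn":[0,0,0],"gripper":0.38},{"translation":[0.4,2.9,-8],"turn":[0,0,0],"gripper":0.38}]'
python3 -c "
from h import *; st(); shot('wrist','w13.png')"
```

```text
red [ 0.49592488 -0.28148873] [ 0.50648571 -0.41705118] [ 0.50120529 -0.34926996] 0.135973189586329 4.4545658786807 blue tip [ 0.57332276 -0.27619594] sep 0.07757864969572392
t: 28.45
ee_pos: [0.5268, -0.0202, 0.2268]
ee_rot: [0.663, 0.242, 0.665, -0.243]
ft_force: [0.9, -0.1, 0.2]
width: 0.035
t: 29.08
ee_pos: [0.5522, 0.2796, 0.2264]
ee_rot: [0.705, -0.029, 0.708, 0.028]
ft_force: [0.1, -0.0, -1.1]
width: 0.0347
t: 29.7
ee_pos: [0.5543, 0.3045, 0.1447]
ee_rot: [0.704, -0.028, 0.71, 0.025]
ft_force: [0.3, -0.4, -0.3]
width: 0.0346
t 29.7 tcp [0.5543 0.3045 0.1447] jaw yaw 94.3 xaxis [-0.009 -0.005 -1.   ] q1 q6 [ 28. -66.] w 0.0346 F [ 0.3 -0.4 -0.3]
```

View pics/w13.png

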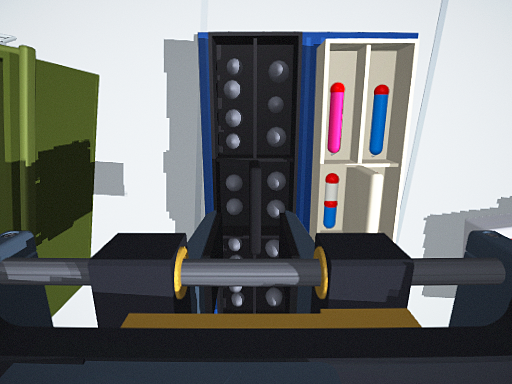

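The fin stands between the fingers (column 255 against gripper middle 251). Take the sinker tray by the same shifts as on the way out.

```bash
python3 -m crank '[{"translation":[0,0,-3],"turn":[0,0,0],"gripper":0.38},{"translation":[0,0,-6],"turn":[0,0,0],"gripper":0.38},{"translation":[0,0,-9],"turn":[0,0,0],"gripper":0.38},{"translation":[0,0,-9.4],"turn":[0,0,0],"gripper":0.38},{"translation":[0,0,-9.4],"turn":[0,0,0],"gripper":0.38}]' 35
python3 -c "
from h import *; st()"
python3 -m crank '[{"translation":[0,0,0],"turn":[0,0,0],"gripper":0},{"translation":[0,0,0],"turn":[0,0,0],"gripper":0},{"translation":[0,0,0],"turn":[0,0,0],"gripper":0},{"translation":[0,0,0],"turn":[0,0,0],"gripper":0}]' 35
python3 -m crank '[{"translation":[0,0,1],"turn":[0,0,0],"gripper":0},{"translation":[0,0,4],"turn":[0,0,0],"gripper":0},{"translation":[0,0,8],"turn":[0,0,0],"gripper":0},{"translation":[0,0,12],"turn":[0,0,0],"gripper":0},{"translation":[0,0,15.7],"turn":[0,0,0],"gripper":0}]'
python3 -m crank '[{"translation":[-0.6,-3,0],"turn":[0,0,-10],"gripper":0},{"translation":[-1.2,-6,0],"turn":[0,0,-20],"gripper":0},{"translation":[-2,-9,0],"turn":[0,0,-30],"gripper":0},{"translation":[-2.8,-13,0],"turn":[0,0,-40],"gripper":0},{"translation":[-3.4,-16.4,0],"turn":[0,0,-50],"gripper":0}]'
python3 -m crank '[{"translation":[-0.6,-3,0],"turn":[0,0,-10],"gripper":0},{"translation":[-1.2,-6,0],"turn":[0,0,-20],"gripper":0},{"translation":[-2,-9,0],"turn":[0,0,-30],"gripper":0},{"translation":[-2.6,-12,0],"turn":[0,0,-40],"gripper":0},{"translation":[-3.3,-15,0],"turn":[0,0,-50],"gripper":0}]'
python3 -m crank '[{"translation":[0,0,0],"turn":[0,0,0],"gripper":0},{"translation":[0,0,0],"turn":[0,0,0],"gripper":0},{"translation":[0,0,-2],"turn":[0,0,0],"gripper":0},{"translation":[0,0,-2],"turn":[0,0,0],"gripper":0}]'
python3 - <<'E'
from h import *
st(); shot('wrist','w14.png')
E
```

```text
t: 30.38
ee_pos: [0.5578, 0.3076, 0.0565]
ee_rot: [0.707, -0.026, 0.706, 0.027]
ft_force: [-0.2, -0.6, 0.1]
width: 0.0347
t 30.38 tcp [0.5578 0.3076 0.0565] jaw yaw 94.3 xaxis [ 0.002  0.001 -1.   ] q1 q6 [ 28. -66.] w 0.0347 F [-0.2 -0.6  0.1]
t: 30.88
ee_pos: [0.5569, 0.3076, 0.0555]
ee_rot: [0.707, -0.027, 0.706, 0.027]
ft_force: [-0.4, 0.0, 5.3]
width: 0.0099
t: 31.5
ee_pos: [0.5562, 0.3072, 0.2131]
ee_rot: [0.706, -0.027, 0.707, 0.027]
ft_force: [1.3, 0.4, -2.1]
width: 0.0094
t: 32.12
ee_pos: [0.5217, 0.142, 0.2117]
ee_rot: [0.651, 0.276, 0.651, -0.277]
ft_force: [0.9, -0.4, -1.8]
width: 0.0096
t: 32.75
ee_pos: [0.4889, -0.0076, 0.2118]
ee_rot: [-0.473, -0.525, -0.473, 0.526]
ft_force: [0.1, 0.8, -3.4]
width: 0.0096
t: 33.25
ee_pos: [0.4886, -0.0058, 0.1906]
ee_rot: [-0.474, -0.523, -0.476, 0.525]
ft_force: [0.1, 0.4, -2.3]
width: 0.0097
t 33.25 tcp [ 0.4886 -0.0058  0.1906] jaw yaw -5.6 xaxis [-0.004  0.    -1.   ] q1 q6 [-2.  4.] w 0.0097 F [ 0.1  0.4 -2.3]
```

The picture limit is reached, so I go on with numbers. The pose matches the original lift pose within the noise.

```bash
python3 -m crank '[{"translation":[0,0,-2],"turn":[0,0,0],"gripper":0},{"translation":[0,0,-4],"turn":[0,0,0],"gripper":0},{"translation":[0,0,-5.5],"turn":[0,0,0],"gripper":0},{"translation":[0,0,-6.5],"turn":[0,0,0],"gripper":0},{"translation":[0,0,-6.8],"turn":[0,0,0],"gripper":0}]'
python3 -m crank '[{"translation":[0,0,-0.2],"turn":[0,0,0],"gripper":0},{"translation":[0,0,-0.2],"turn":[0,0,0],"gripper":0}]'
python3 -c "
from h import *; st()"
```

```text
t: 33.92
ee_pos: [0.4896, -0.0065, 0.1235]
ee_rot: [-0.475, -0.524, -0.475, 0.524]
ft_force: [0.2, -1.1, -1.6]
width: 0.0095
t: 34.17
ee_pos: [0.49, -0.0066, 0.1225]
ee_rot: [0.475, 0.524, 0.474, -0.524]
ft_force: [-0.2, 1.6, 0.7]
width: 0.0099
t 34.17 tcp [ 0.49   -0.0066  0.1225] jaw yaw -5.7 xaxis [ 0.001 -0.    -1.   ] q1 q6 [-2.  4.] w 0.0099 F [-0.2  1.6  0.7]
```

```bash
python3 -m crank '[{"translation":[0,0,0],"turn":[0,0,0],"gripper":0.38},{"translation":[0,0,0],"turn":[0,0,0],"gripper":0.38},{"translation":[0,0,0],"turn":[0,0,0],"gripper":0.38},{"translation":[0,0,4],"turn":[0,0,0],"gripper":0.38},{"translation":[0,0,9.5],"turn":[0,0,0],"gripper":0.38}]'
python3 -m crank '[{"translation":[0.6,4,0],"turn":[0,0,10],"gripper":0.38},{"translation":[1.2,8,0],"turn":[0,0,20],"gripper":0.38},{"translation":[1.8,12,0],"turn":[0,0,30],"gripper":0.38},{"translation":[2.4,16,0],"turn":[0,0,40],"gripper":0.38},{"translation":[3,20,0],"turn":[0,0,50.5],"gripper":0.38}]'
python3 -m crank '[{"translation":[0.6,4,0],"turn":[0,0,10],"gripper":0.38},{"translation":[1.2,8,0],"turn":[0,0,20],"gripper":0.38},{"translation":[1.8,12,0],"turn":[0,0,30],"gripper":0.38},{"translation":[2.4,16,0],"turn":[0,0,40],"gripper":0.38},{"translation":[3,20.9,0],"turn":[0,0,50],"gripper":0.38}]'
python3 -m crank '[{"translation":[0,0,0],"turn":[0,0,0],"gripper":0.38},{"translation":[0,0,-5],"turn":[0,0,0],"gripper":0.38},{"translation":[0,0,-8],"turn":[0,0,0],"gripper":0.38},{"translation":[0,0,-8],"turn":[0,0,0],"gripper":0.38}]'
python3 - <<'E'
from h import *
st(); c,im=shot('wrist','w15.png'); g=cv2.cvtColor(im,cv2.COLOR_BGR2HSV); s,p,a,M=tool()
# white tray band edges at rim height z=.038
for r in (60,100,130):
    w=np.where((g[r,150:350,1]<70)&(g[r,150:350,2]>120))[0]+150; print(r,w[0],w[-1])
yy=np.radians(a); ax=np.array([-np.sin(yy),np.cos(yy),0]); xx=np.array([np.cos(yy),np.sin(yy),0])
for t in (.06,.10,.135): print([pix(c,[p[0],p[1],.038]+ax*t+xx*o).round(0).tolist() for o in (-.0375,.0375)])
E
```

```text
t: 34.8
ee_pos: [0.4887, -0.0066, 0.2167]
ee_rot: [-0.474, -0.523, -0.476, 0.525]
ft_force: [1.2, 0.3, 1.0]
width: 0.0342
t: 35.42
ee_pos: [0.5197, 0.1947, 0.2168]
ee_rot: [0.654, 0.27, 0.654, -0.27]
ft_force: [-1.0, -0.6, -0.9]
width: 0.0346
t: 36.05
ee_pos: [0.5498, 0.4033, 0.2168]
ee_rot: [0.706, -0.032, 0.706, 0.032]
ft_force: [0.9, -0.3, -0.0]
width: 0.0348
t: 36.55
ee_pos: [0.5482, 0.4003, 0.1341]
ee_rot: [0.705, -0.031, 0.708, 0.028]
ft_force: [-0.6, -0.5, 1.0]
width: 0.0348
t 36.55 tcp [0.5482 0.4003 0.1341] jaw yaw 94.7 xaxis [-0.005 -0.004 -1.   ] q1 q6 [ 35. -60.] w 0.0348 F [-0.6 -0.5  1. ]
60 205 349
100 207 349
130 208 349
[[206.0, 131.0], [298.0, 131.0]]
[[205.0, 79.0], [300.0, 79.0]]
[[203.0, 30.0], [302.0, 30.0]]
```

```bash
python3 -m crank '[{"translation":[0,0,-3],"turn":[0,0,0],"gripper":0.38},{"translation":[0,0,-6],"turn":[0,0,0],"gripper":0.38},{"translation":[0,0,-7.5],"turn":[0,0,0],"gripper":0.38},{"translation":[0,0,-8],"turn":[0,0,0],"gripper":0.38},{"translation":[0,0,-8],"turn":[0,0,0],"gripper":0.38}]' 35
python3 -m crank '[{"translation":[0,0,0],"turn":[0,0,0],"gripper":0},{"translation":[0,0,0],"turn":[0,0,0],"gripper":0},{"translation":[0,0,0],"turn":[0,0,0],"gripper":0},{"translation":[0,0,0],"turn":[0,0,0],"gripper":0}]' 35
python3 -m crank '[{"translation":[0,0,1],"turn":[0,0,0],"gripper":0},{"translation":[0,0,4],"turn":[0,0,0],"gripper":0},{"translation":[0,0,8],"turn":[0,0,0],"gripper":0},{"translation":[0,0,12],"turn":[0,0,0],"gripper":0},{"translation":[0,0,15.7],"turn":[0,0,0],"gripper":0}]'
python3 -c "
from h import *; st()"
python3 -m crank '[{"translation":[0.6,-4,0],"turn":[0,0,-10],"gripper":0},{"translation":[1.2,-8,0],"turn":[0,0,-20],"gripper":0},{"translation":[1.8,-12,0],"turn":[0,0,-30],"gripper":0},{"translation":[2.5,-17,0],"turn":[0,0,-40],"gripper":0},{"translation":[3.1,-20.4,0],"turn":[0,0,-50],"gripper":0}]'
python3 -m crank '[{"translation":[0.5,-4,0],"turn":[0,0,-10],"gripper":0},{"translation":[1,-8,0],"turn":[0,0,-20],"gripper":0},{"translation":[1.5,-12,0],"turn":[0,0,-30],"gripper":0},{"translation":[2,-16,0],"turn":[0,0,-40],"gripper":0},{"translation":[2.5,-21,0],"turn":[0,0,-50],"gripper":0}]'
python3 -m crank '[{"translation":[0,0,0],"turn":[0,0,0],"gripper":0},{"translation":[0,0,0],"turn":[0,0,0],"gripper":0},{"translation":[0,0,-2],"turn":[0,0,0],"gripper":0},{"translation":[0,0,-2],"turn":[0,0,0],"gripper":0}]'
python3 - <<'E'
from h import *
st(); c,im=shot('wrist','w16.png')
# left white edge of lure tray and black tray right edge vs box
g=cv2.cvtColor(im,cv2.COLOR_BGR2HSV)
for r in (60,100,140): print(r,[ (int(v)) for v in np.where(np.abs(np.diff(g[r,:,2].astype(int)))>40)[0]])
E
```

```text
t: 37.22
ee_pos: [0.5502, 0.4027, 0.0579]
ee_rot: [0.707, -0.029, 0.706, 0.03]
ft_force: [-0.4, -0.7, -0.7]
width: 0.0347
t: 37.72
ee_pos: [0.5498, 0.4025, 0.0573]
ee_rot: [0.707, -0.03, 0.706, 0.03]
ft_force: [-0.3, -0.1, 2.5]
width: 0.0097
t: 38.35
ee_pos: [0.5493, 0.4022, 0.2152]
ee_rot: [0.706, -0.03, 0.707, 0.03]
ft_force: [0.6, 0.1, -2.6]
width: 0.01
t 38.35 tcp [0.5493 0.4022 0.2152] jaw yaw 94.8 xaxis [-0.  0. -1.] q1 q6 [ 35. -60.] w 0.01 F [ 0.6  0.1 -2.6]
t: 38.98
ee_pos: [0.5803, 0.1962, 0.2138]
ee_rot: [0.652, 0.273, 0.652, -0.274]
ft_force: [0.1, -0.2, -2.5]
width: 0.0096
t: 39.6
ee_pos: [0.6054, -0.0125, 0.2138]
ee_rot: [-0.476, -0.523, -0.476, 0.523]
ft_force: [0.2, -0.5, -2.7]
width: 0.0099
t: 40.1
ee_pos: [0.6043, -0.0102, 0.1924]
ee_rot: [-0.476, -0.521, -0.479, 0.522]
ft_force: [0.6, 1.5, -2.5]
width: 0.0101
t 40.1 tcp [ 0.6043 -0.0102  0.1924] jaw yaw -5.0 xaxis [-0.004  0.001 -1.   ] q1 q6 [-2.  3.] w 0.0101 F [ 0.6  1.5 -2.5]
60 [29, 179, 185, 186, 195, 197, 219, 247, 253, 305, 314, 315, 320, 321, 351, 355, 357, 501, 509, 510]
100 [35, 40, 134, 181, 182, 187, 188, 197, 202, 208, 228, 229, 253, 256, 272, 292, 303, 312, 313, 318, 319, 492, 493, 504]
140 [41, 46, 92, 115, 131, 132, 167, 184, 189, 190, 199, 204, 227, 228, 230, 253, 257, 271, 272, 289, 290, 301, 310, 311, 316, 484, 485, 500, 501]
```

Pose agrees with the original lift (0.6065,-0.012). Lower 7 cm, release and retreat.

```bash
python3 -m crank '[{"translation":[0,0,-2],"turn":[0,0,0],"gripper":0},{"translation":[0,0,-4],"turn":[0,0,0],"gripper":0},{"translation":[0,0,-5.5],"turn":[0,0,0],"gripper":0},{"translation":[0,0,-6.5],"turn":[0,0,0],"gripper":0},{"translation":[0,0,-6.8],"turn":[0,0,0],"gripper":0}]'
python3 -m crank '[{"translation":[0,0,-0.2],"turn":[0,0,0],"gripper":0},{"translation":[0,0,-0.2],"turn":[0,0,0],"gripper":0},{"translation":[0,0,-0.2],"turn":[0,0,0],"gripper":0}]'
python3 -c "
from h import *; st()"
python3 -m crank '[{"translation":[0,0,0],"turn":[0,0,0],"gripper":0.38},{"translation":[0,0,0],"turn":[0,0,0],"gripper":0.38},{"translation":[0,0,0],"turn":[0,0,0],"gripper":0.38},{"translation":[0,0,5],"turn":[0,0,0],"gripper":0.38},{"translation":[0,0,11],"turn":[0,0,0],"gripper":0.38}]'
python3 -m crank '[{"translation":[-0.1,0,4],"turn":[0,0,0],"gripper":0.38},{"translation":[-0.1,-0.2,6.8],"turn":[0,0,0],"gripper":0.38},{"translation":[-0.1,-0.2,6.8],"turn":[0,0,0],"gripper":0.38},{"translation":[-0.1,-0.2,6.8],"turn":[0,0,0],"gripper":0.38}]'
python3 - <<'E'
from h import *
st(); c,im=shot('wrist','w17.png'); old=cv2.imread('pics/w1.png')
# shift of the picture against the first one: box rim patch, lure-tray patch, sinker-tray patch
g=cv2.cvtColor(im,cv2.COLOR_BGR2GRAY); h=cv2.cvtColor(old,cv2.COLOR_BGR2GRAY)
for n,(x0,y0,x1,y1) in dict(box=(296,34,400,110),lure=(219,52,284,200),sink=(112,55,180,200)).items():
    r=cv2.matchTemplate(g,h[y0:y1,x0:x1],cv2.TM_CCOEFF_NORMED); _,v,_,l=cv2.minMaxLoc(r); print(n,'corr',round(v,2),'shift',l[0]-x0,l[1]-y0)
a=cv2.imread('pics/side0.png');
E
```

```text
t: 40.78
ee_pos: [0.6055, -0.0115, 0.1255]
ee_rot: [-0.477, -0.522, -0.477, 0.522]
ft_force: [-0.1, -0.1, -1.5]
width: 0.0099
t: 41.15
ee_pos: [0.606, -0.0116, 0.1244]
ee_rot: [0.477, 0.522, 0.477, -0.522]
ft_force: [-0.1, 0.4, -1.2]
width: 0.0098
t 41.15 tcp [ 0.606  -0.0116  0.1244] jaw yaw -5.2 xaxis [ 0.001 -0.    -1.   ] q1 q6 [-2.  3.] w 0.0098 F [-0.1  0.4 -1.2]
t: 41.78
ee_pos: [0.6048, -0.0117, 0.2338]
ee_rot: [-0.476, -0.521, -0.478, 0.523]
ft_force: [0.5, -0.6, 0.3]
width: 0.0347
t: 42.28
ee_pos: [0.604, -0.0136, 0.3003]
ee_rot: [-0.476, -0.521, -0.478, 0.523]
ft_force: [0.2, 0.1, -0.5]
width: 0.0347
t 42.27 tcp [ 0.604  -0.0136  0.3003] jaw yaw -5.2 xaxis [-0.002  0.    -1.   ] q1 q6 [-2.  3.] w 0.0347 F [ 0.2  0.1 -0.5]
box corr 0.97 shift 3 4
lure corr 0.94 shift 1 2
sink corr 0.9 shift 4 0
```

```bash
python3 -m crank '[{"translation":[-4,4,3],"turn":[0,0,0],"gripper":0.38},{"translation":[-8,8,6],"turn":[0,0,0],"gripper":0.38},{"translation":[-12,13,6],"turn":[0,0,0],"gripper":0.38},{"translation":[-15,18,6],"turn":[0,0,0],"gripper":0.38},{"translation":[-18,23,6],"turn":[0,0,0],"gripper":0.38}]'
python3 -m crank '[{"translation":[-4,5,0],"turn":[0,0,0],"gripper":0.38},{"translation":[-6,10,0],"turn":[0,0,0],"gripper":0.38},{"translation":[-8,15,0],"turn":[0,0,0],"gripper":0.38},{"translation":[-8,15,0],"turn":[0,0,0],"gripper":0.38},{"translation":[-8,15,0],"turn":[0,0,0],"gripper":0.38}]'
python3 - <<'E'
from h import *
st(); c,im=shot('side','sd18.png'); c3,im3=shot('scene','s18.png')
for n,new,old,bs in (('side',im,cv2.imread('pics/side0.png'),dict(lure=(250,163,290,238),sink=(217,167,246,240),dish=(308,286,346,322),blue=(272,276,302,316))),
                  ('scene',im3,cv2.imread('pics/scene0.png'),dict(lure=(186,188,292,210),sink=(195,160,285,184),dish=(92,234,134,264),blue=(122,204,148,220)))):
    for k,(x0,y0,x1,y1) in bs.items():
        r=cv2.matchTemplate(new[y0-12:y1+12,x0-12:x1+12],old[y0:y1,x0:x1],cv2.TM_CCOEFF_NORMED); _,v,_,l=cv2.minMaxLoc(r); print(n,k,round(v,3),'shift px',l[0]-12,l[1]-12)
g=cv2.cvtColor(im,cv2.COLOR_BGR2HSV)
m=cv2.inRange(g,(3,170,120),(16,255,255)); m[:300]=0;m[365:]=0;m[:,:195]=0;m[:,248:]=0
q=cv2.findNonZero(m); print('reel',onz(c,*cv2.minEnclosingCircle(q)[0],.035))
m=cv2.inRange(g,(0,150,90),(8,255,255))|cv2.inRange(g,(172,150,90),(180,255,255)); m[:280]=0;m[345:]=0;m[:,:245]=0;m[:,285:]=0
cs,_=cv2.findContours(m,cv2.RETR_EXTERNAL,cv2.CHAIN_APPROX_NONE)
for k in sorted(cs,key=len)[-3:]: p=k[:,0].mean(0); print('red px',p,len(k),onz(c,*p,.042))
E
```

```text
t: 42.95
ee_pos: [0.4228, 0.2176, 0.3604]
ee_rot: [-0.477, -0.521, -0.477, 0.523]
ft_force: [0.3, -0.1, -0.3]
width: 0.0348
t: 43.58
ee_pos: [0.3445, 0.3658, 0.3605]
ee_rot: [-0.477, -0.521, -0.477, 0.523]
ft_force: [-0.3, 0.2, -0.7]
width: 0.0345
t 43.58 tcp [0.3445 0.3658 0.3605] jaw yaw -5.1 xaxis [-0.001 -0.003 -1.   ] q1 q6 [45. 51.] w 0.0345 F [-0.3  0.2 -0.7]
side lure 0.932 shift px 0 0
side sink 0.767 shift px 1 0
side dish 1.0 shift px 0 0
side blue 1.0 shift px 0 0
scene lure 0.941 shift px 0 0
scene sink 0.834 shift px 0 1
scene dish 0.996 shift px 0 0
scene blue 0.992 shift px 0 0
reel [ 0.42664829 -0.36048173  0.035     ]
red px [266.47058824 332.29411765] 17 [ 0.50635519 -0.41124439  0.042     ]
red px [260.64285714 314.82142857] 28 [ 0.50227432 -0.36019598  0.042     ]
```

Run:
```python
from h import *
a=cv2.imread('pics/sd12.png');b=cv2.imread('pics/sd18.png')
for x0,y0,x1,y1 in ((205,312,248,355),(250,296,275,338)):
    r=cv2.matchTemplate(b[y0-8:y1+8,x0-8:x1+8],a[y0:y1,x0:x1],cv2.TM_CCOEFF_NORMED); _,v,_,l=cv2.minMaxLoc(r); print(round(v,3),l[0]-8,l[1]-8)
ctrl.finish_job(); print('done')
```

```text
0.806 0 0
0.999 0 0
the job is handed in; nothing more can be done
done
```

I put both trays on the mat, set the reel on the cork and the red float in the free notches, returned both trays to their places in the box, and handed the job in at about 44 s.

**Last checks**
- **Trays:** the side and scene pictures match the start to within about 1 px, and the release poses equal the lift poses within about 1 mm. A wrist-camera comparison suggested offsets of 2–4 mm relative to the box, inside the 12 mm allowed. The sinker tray matched the start pictures less closely (correlation 0.77–0.83) than the lure tray (0.93).
- **Red float:** its centre is about 2–3 mm from the notch centre I worked out from the blue float. It lies at 4.5°, against 4.6° for the rack, and it had not moved in the last picture.
- **Blue float and dish:** no shift in either camera.
- **Reel:** the hub measured about 1–4 mm from the cork centre just after release. The two later checks were less clean:
  - The final colour-mask fit disagreed by about 27 mm. I put this down to stray wood or cork pixels, because a similar mask had failed the same way earlier.
  - The final picture match showed no shift, but only at correlation 0.81. I took that for changed shadows and did not look further.

I used all 16 pictures before the trays went back, so their return was checked by numbers only.

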